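Dig the heel brake out from under the bearing trays and press it into the case insert

TASK

The spare rubber heel brake stands in the deep tote at the bottom of the tray stack. Lift off the two bearing trays and set them aside upright, take the brake out and press it down flat and fully home in its paddle-shaped cutout in the case insert, then put both trays back on the tote in the order you found them, each fully nested. Leave the socket in the tote and everything else on the slab where it is.

Things in the scene. Friction and masses are not known exactly. Their poses are not given: they have to be found in the camera images.
- tote_rim (a point): deep metal tote, bottom of the stack, loose, 2 kg; 150 x 140 mm in plan (its x, y), 114 mm tall, walls 4, floor 5 mm. Point: centre of its rim plane, z up. Inside at x = -38 and +38 mm, y = 0 are pockets 38 x 50 mm with sides 28 mm high, one holding the brake, the other the socket
- lower_tray_grip (a point): bearing tray on the tote, 0.4 kg, 150 x 140 mm (x, y), 62 mm tall with its 8 mm deep foot (sits inside the rim below, 4 mm clear all round, 8 at its lower half). Handle: an upright 12 mm web along x at y = 0, pinched across y. Point: middle of the web's top edge, 50 mm above the foot's underside, 12 below the rim, 38 above the inner floor; z up. Nested: 42 mm above the tote's point. Half-turn symmetric
- top_tray_grip (a point): uppermost bearing tray, 0.35 kg, as the lower one but its web is taller, level with the rim. Point: middle of the web's top edge, 62 mm above the foot's underside, 50 above the inner floor; z up. Nested: 66 mm above the lower tray's point. Both trays stand steadily on the slab on their feet
- brake_mid (a point): heel brake: black rubber paddle 96 mm long (z), 32 thick (x), 0.16 kg. Pad end 60 mm long, 44 wide (y); stem end (+z) 36 long, 22 wide (y). Point: middle of length and section. Starts upright in a tote pocket, pad down on the floor, x along the tote's x. It can stand on its pad end on the slab; pushed near the top along its x it topples onto a broad face
- socket_mid (a point): black steel deep socket, round, 30 mm across, 90 mm tall, standing in the tote's other pocket; point half-way up. Stays there
- cutout (a point): case insert: block fixed to slab, 160 x 120 mm (x, y), 32 high, paddle cutout 22 deep. Point: centre of the cutout's floor, 10 mm above the slab; x to the stem end. The brake lies in it on either broad face, 3 mm side clearance, its middle above the point, 16 mm up when home. Sprung bars at both ends grip it: push with 10 to 20 N. Finger slots beside the pad, x -30 to 10 mm, 27 wide, to its floor
- ramekin: white ceramic bowl, 84 mm across, 45 mm high; bystander, the point is at the centre of its underside
- sleeve: bronze bushing sleeve standing, 48 mm across, 65 mm high; bystander, the point is at the centre of its underside
- kingpin: chrome kingpin lying, 107 mm long, 20 mm high; bystander, the point is at the centre of its underside
- wheel: skate wheel lying flat, 58 mm across, 32 mm high; bystander, the point is at the centre of its underside
- degreaser: grey bottle, 64 mm across, 170 mm tall; bystander, the point is at the centre of its underside
- wrench: steel wrench lying flat; bystander, the point is at the centre of its underside
Things that resemble listed ones, but are neither listed nor needed, are in the scene too. What is shaped like the part that bears lower_tray_grip but brown is not meant.

How it is judged:
By the outcome, as a careful person would: the job done as asked, in the order asked, and still so for the second after the job is handed in, with the robot touching nothing.
It also fails if it takes over 72 s, if anything falls off the work surface, if the arm or the gripper's body presses on something with over 40 N, if the wrist force passes 120 N, or if a joint passes its speed limit or range.

ROBOT

A 6-joint arm with a two-finger parallel gripper is mounted at the origin on the work surface. World frame = base frame: x ahead of the robot, y to its left, z up, the work surface at z = 0. Lengths are in m, angles in rad, forces in N, time in s.
With the tool pointing down it reaches from about 0.275 to 0.75 m from the base axis. Payload 10.2 kg.
Tool frame: the origin (TCP) lies on the centre line of the jaws, within the pads' length; the fingertips stand 8 mm ahead of it and the grasp point (between the pads) lies 11 mm behind it; z points along the fingers, y is the direction in which the jaws open and shut (so a half turn about z gives the same grasp; the last joint's range is limited). The gripper opens to 88 mm and grips with 3 to 60 N. Pads are 18 mm wide; open, the fingers measure 123 mm over their backs; the gripper's body (75 mm by 187 mm) begins 45 mm behind the grasp point.
Start: joints at [1.038, 0.313, 1.498, -0, 1.331, -0.223], TCP at [0.16, 0.5, 0.247] pointing down, gripper open.
Joint ranges: [-2.94, 2.94], [-0.97, 2.17], [0.19, 2.56], [-1.23, 4.37], [0.02, 3.11], [-2.88, 2.88]. Speed limits (rad/s): [2.39, 2.39, 3.01, 3.14, 3.14, 3.14].

INTERFACE

Orientations are given as a 3x3 rotation matrix whose columns are the frame's x, y, z axes.
In Python, from rig import manip gives the robot as it stands.
- The arm moves only by the tool arm_command, never from a script. Its arguments are lists of equal length, an entry for each row: "slide": the shift along the tool's x, y, z in cm, a list of three; "spin": the turn about the tool's z in degrees; "fingers": the finger opening in cm, from 0 to 8.81. In form: {"slide": [[dx, dy, dz], ...], "spin": [spin, ...], "fingers": [fingers, ...]}. A call has 1 to 8 rows; each row shifts and turns the commanded pose from where the row before left it, along the tool's axes as they then stand; what a row does not reach is not made up. A row lasts 1/12 s, in which the tool goes at most 41.7 mm and 7.16 degrees, less where a joint would pass 70% of its speed; a pose out of reach is approached as far as the arm can. A call with a gripper value outside its range is refused whole. The fingers move at their own pace and stop on an object; the grip force is fixed at half the most. Time passes only in rows, so rows that do not move let the fingers close. It gives the time, the measured TCP pose, the force and the opening at its end, in the units of the state.
- manip.observe(): the state, without advancing time (a new reading comes with each control period).
- manip.get_image(name): name is "scene" or "top"; returns a dict with "frame" (480x640x3 uint8, red, green, blue), "depth" (480x640 float32, m along the optical axis (not along the pixel's ray), 0 where there is no reading), "vertical_fov" (degrees; the focal length in pixels is half the picture's height over the tangent of half this angle, whatever the lens; pixels are square), "cx", "cy" (the principal point, pixels), "k1" (the pictures are not rectified: a ray, as slopes to the right and down, at radius r is drawn at 1 + k1 r^2 times it, then the intrinsics apply), "view" (4x4, takes a point from world to camera coordinates). Camera axes: x right, y down, z forward; pixel columns grow to the right and rows downward; lengths in m; the calibration is good to about 2 mm. A picture is of the moment at which its call begins.
- manip.close_job(): hands the job in, once; it reports no verdict.
Trained networks look in a picture, given as the dict that the camera call returned (one of the last four; its "shot" number tells which), for a name from the list of things; names that differ only in an ending like _2 or _b are one class to them, and where a whole thing is asked for, a point or a joint stands for the part that bears it (a point fixed in the world has none). Each returns a list of dicts, best first, with "p" (0 to 1); they miss things now and then, are a little off and sometimes report something else, mostly with a low value. They report only what shows in the picture. A call takes as long as a camera call. They do not tell look-alikes from the thing itself.
- manip.look_for(picture, query): "location" ([x, y, z] in m, in world coordinates, good to about 4 mm: the middle of the surface that is visible of it).
- manip.regions_of(picture, query): "region" (480x640 bool, what is visible of it).
- manip.tip_of(picture, query): "location" ([x, y, z] in m, in world coordinates, good to about 4 mm: a listed point, or the origin of a listed thing).
The state is a dict: "clock": time; "q": joint angles; "qd": joint speeds; "effort": joint torques, N m; "ee_pos": TCP position; "orientation": TCP orientation; "contact_force": force on the tool from outside, world axes, zero at the start; "torque": the same for the moment, N m; "grip_width": finger opening in m.
Only numpy, scipy, OpenCV 4.12 (cv2) and the standard library are available. Lean on these libraries where they do the work, as an engineer would, in place of code of your own. Each camera call takes 0.05 s, during which the arm holds its last target.

## Working session

There is one attempt and no reset: what is moved stays moved. The work goes in short steps, Python scripts to look and compute and a tool call to move; the robot and the scene stay as the last step left them, time stands still between calls to the robot, and variables do not carry over. Pictures are saved under pics/ and viewed, and the job is handed in when it is done.

Besides the shell and the picture viewer there is one more tool, called after ">>>" as a command line: name --pt "numbers of a row" for each row, then --argument value for the rest. arm_command: Moves the arm, as the interface text tells. Its arguments: {"type":"object","properties":{"slide":{"type":"array"},"spin":{"type":"array"},"fingers":{"type":"array"}},"required":["slide","spin","fingers"]}

```bash
ls; mkdir -p pics
cat > h.py <<'E'
import numpy as np, cv2
from rig import manip
def save(im,name,crop=None,scale=1):
    f=im["frame"]
    if crop: f=f[crop[1]:crop[3],crop[0]:crop[2]]
    f=cv2.resize(f,None,fx=scale,fy=scale,interpolation=cv2.INTER_CUBIC)
    cv2.imwrite("pics/"+name,f[:,:,::-1])
def K(im):
    f=240/np.tan(np.radians(im["vertical_fov"])/2)
    return np.array([[f,0,im["cx"]],[0,f,im["cy"]],[0,0,1]]),np.array([im["k1"],0,0,0,0.])
def proj(im,P):
    P=np.atleast_2d(P); V=np.array(im["view"]); k,d=K(im)
    c=P@V[:3,:3].T+V[:3,3]
    return cv2.projectPoints(c.reshape(-1,1,3),np.zeros(3),np.zeros(3),k,d)[0].reshape(-1,2)
def rays(im,uv):
    k,d=K(im); V=np.array(im["view"])
    n=cv2.undistortPoints(np.array(uv,float).reshape(-1,1,2),k,d).reshape(-1,2)
    r=np.c_[n,np.ones(len(n))]
    return -V[:3,:3].T@V[:3,3], r@V[:3,:3]
def atz(im,uv,z):
    o,r=rays(im,uv); return o+r*((z-o[2])/r[:,2])[:,None]
def cloud(im):
    v,u=np.mgrid[:480,:640]; o,r=rays(im,np.c_[u.ravel(),v.ravel()])
    return (o+r*im["depth"].reshape(-1,1)).reshape(480,640,3)
E
python3 - <<'E'
from h import *
for n in ["scene","top"]:
    im=manip.get_image(n); save(im,n+"0.png")
    print(n,{k:im[k] for k in ["vertical_fov","cx","cy","k1","shot"]}); print(np.round(im["view"],3))
    for q in ["tote_rim","lower_tray_grip","top_tray_grip","brake_mid","socket_mid","cutout","ramekin","sleeve","kingpin","wheel","degreaser","wrench"]:
        print(q,[(np.round(d["location"],3).tolist(),round(d["p"],2)) for d in manip.tip_of(im,q)][:4])
print(manip.observe())
E
```

```text
pics
scene {'vertical_fov': 47.674836643919946, 'cx': 318.7731577087611, 'cy': 244.29471698880502, 'k1': -0.033515485759057884, 'shot': 1}
[[-0.351  0.936  0.007  0.209]
 [ 0.604  0.232 -0.763 -0.217]
 [-0.716 -0.264 -0.647  1.84 ]
 [ 0.     0.     0.     1.   ]]
tote_rim []
lower_tray_grip [([0.302, -0.204, 0.048], 0.88)]
top_tray_grip [([0.539, 0.292, 0.224], 0.68)]
brake_mid [([0.372, -0.52, -0.002], 0.17)]
socket_mid []
cutout [([0.532, -0.307, 0.01], 0.66)]
ramekin [([0.775, 0.15, 0.004], 0.81)]
sleeve [([0.753, -0.179, -0.001], 0.7)]
kingpin [([0.77, -0.054, -0.002], 0.67)]
wheel [([0.425, 0.498, -0.002], 0.71)]
degreaser [([0.737, 0.287, 0.004], 0.86)]
wrench [([0.367, -0.518, -0.003], 0.72)]
top {'vertical_fov': 53.61365672497834, 'cx': 324.9483458884588, 'cy': 239.56063521548893, 'k1': -0.12263202814976902, 'shot': 2}
[[ 0.008 -1.     0.026 -0.021]
 [-0.984 -0.012 -0.178  0.581]
 [ 0.178 -0.025 -0.984  1.232]
 [ 0.     0.     0.     1.   ]]
tote_rim []
lower_tray_grip [([0.304, -0.206, 0.046], 0.85), ([0.32, 0.253, 0.048], 0.84)]
top_tray_grip [([0.542, 0.292, 0.222], 0.92),
[... 468 characters left out ...]
e+00,  4.69644338e-05,
        1.33100380e+00, -2.23370832e-01]), 'qd': array([ 0.00088665, -0.00123038,  0.00131773,  0.00012565, -0.00165587,
       -0.0005839 ]), 'effort': array([ 3.29324648e-04, -4.02120602e+01, -2.52405578e+01,  6.94760727e-02,
        3.19508719e-02, -6.81197520e-06]), 'ee_pos': array([0.16006545, 0.50002511, 0.24673079]), 'orientation': array([[-9.52383299e-01,  3.04903347e-01, -2.98489327e-05],
       [ 3.04903346e-01,  9.52383299e-01,  3.91807757e-05],
       [ 4.03739747e-05,  2.82140770e-05, -9.99999999e-01]]), 'contact_force': array([-0.16669532,  0.243849  , -0.56699995]), 'torque': array([0.0122111 , 0.01790209, 0.02591979]), 'grip_width': 0.08801493931626353}
```

View pics/scene0.png

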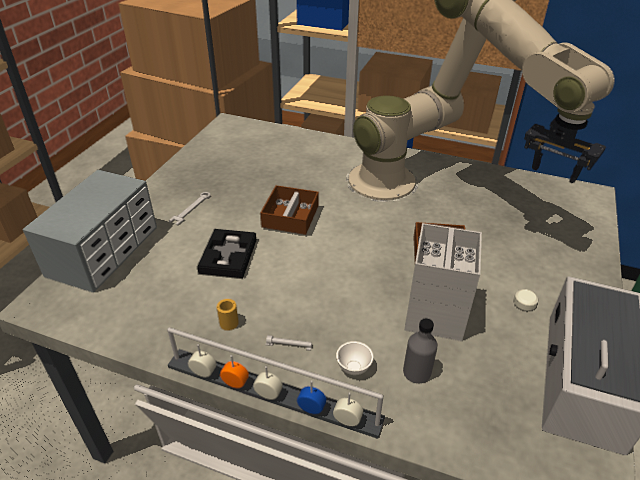

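View pics/top0.png

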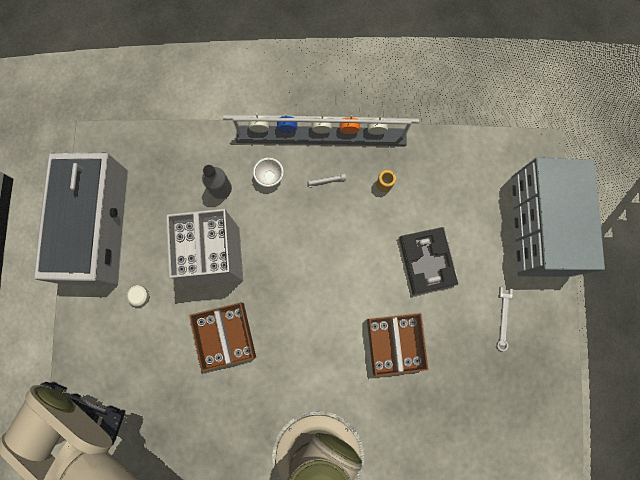

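Run:
```python
from h import *
import pickle
D={}
for n in ["top","scene"]:
    im=manip.get_image(n); D[n]=im
    c=cloud(im)
    m=(c[...,2]>0.212)&(c[...,2]<0.235)&(abs(c[...,0]-.54)<.13)&(abs(c[...,1]-.29)<.13)
    p=c[m]; print(n,len(p),p.mean(0), np.median(p[:,2]))
    print("stack",cv2.minAreaRect((p[:,:2]*1000).astype(np.float32)))
    m=(c[...,2]>0.022)&(c[...,2]<0.045)&(abs(c[...,0]-.53)<.14)&(abs(c[...,1]+.31)<.14)
    p=c[m]; print("insert",len(p),np.median(p[:,2]),cv2.minAreaRect((p[:,:2]*1000).astype(np.float32)))
    for nm,cc in [("t1",(.302,-.205)),("t2",(.32,.253))]:
        m=(c[...,2]>0.05)&(c[...,2]<0.08)&(abs(c[...,0]-cc[0])<.11)&(abs(c[...,1]-cc[1])<.09); p=c[m]
        print(nm,len(p),np.median(p[:,2]),cv2.minAreaRect((p[:,:2]*1000).astype(np.float32)))
pickle.dump(D,open("D0.pkl","wb"))
save(D["top"],"topst.png",(150,190,270,310),5); save(D["top"],"topin.png",(380,210,480,310),5)
```

```text
top 981 [0.54005297 0.2895001  0.22074693] 0.22135840790766603
stack ((539.646728515625, 288.2206115722656), (152.7882080078125, 140.85836791992188), 6.527806758880615)
insert 1836 0.03147400174239223 ((532.0192260742188, -305.39312744140625), (167.4068145751953, 129.99002075195312), 12.969012260437012)
t1 567 0.06001194780145824 ((304.650390625, -210.07620239257812), (150.77255249023438, 143.29273986816406), 6.656092166900635)
t2 558 0.059876382534650774 ((320.37322998046875, 254.26182556152344), (152.9779815673828, 142.12765502929688), 14.974993705749512)
scene 962 [0.54581656 0.29736277 0.22011096] 0.22110734293146916
stack ((538.703125, 293.9666748046875), (157.65029907226562, 140.88314819335938), 6.451902389526367)
insert 1418 0.030827745511570026 ((533.7068481445312, -299.2086486816406), (172.12559509277344, 129.27517700195312), 12.700250625610352)
t1 556 0.05747188379057461 ((304.8470764160156, -203.8301544189453), (167.7685546875, 143.66665649414062), 7.314119815826416)
t2 184 0.06028802666416111 ((279.7337646484375, 222.32742309570312), (97.81944274902344, 182.78057861328125), 51.70988845825195)
```

View pics/topst.png

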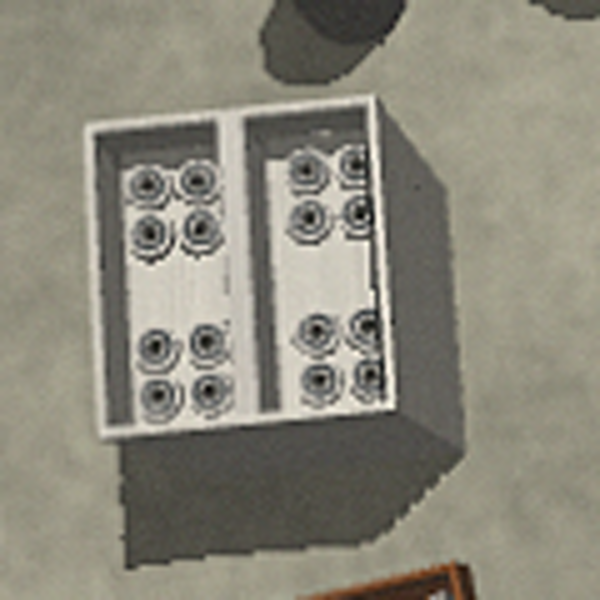

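View pics/topin.png

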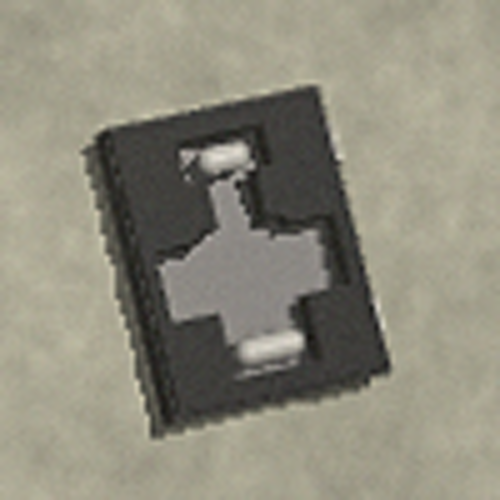

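```bash
cat >> h.py <<'E'
def plan(p,yaw,step=0.036,fing=None):
    """p target TCP, yaw: angle deg of tool y axis in world"""
    s=manip.observe(); R=np.array(s["orientation"]); p0=np.array(s["ee_pos"])
    y0=np.degrees(np.arctan2(R[1,1],R[0,1])); d=np.array(p)-p0
    dy=(yaw-y0+180)%360-180
    n=int(max(np.ceil(np.linalg.norm(d)/step),np.ceil(abs(dy)/6.8),1))
    rows=[]
    for i in range(n):
        a=np.radians(y0+dy*i/n); Y=np.array([np.cos(a),np.sin(a),0]); X=np.cross(Y,[0,0,-1])
        rows.append([round(float(100*d@X/n),2),round(float(100*d@Y/n),2),round(float(-100*d[2]/n),2)])
    print("t",round(s["clock"],2),"at",np.round(p0,4),"yaw",round(y0,2),"w",round(float(s["grip_width"]),4),"F",np.round(s["contact_force"],1))
    print(n,"rows spin",round(-dy/n,2)); print(rows)
E
python3 -c "
from h import *
plan([.540,.291,.29],96.5)"
```

```text
t 1.4 at [0.1601 0.5    0.2467] yaw 72.25 w 0.0882 F [ 0.6  0.3 -0.1]
13 rows spin -1.87
[[-3.27, -0.64, -0.33], [-3.25, -0.75, -0.33], [-3.23, -0.85, -0.33], [-3.2, -0.96, -0.33], [-3.16, -1.06, -0.33], [-3.13, -1.16, -0.33], [-3.09, -1.26, -0.33], [-3.04, -1.36, -0.33], [-3.0, -1.46, -0.33], [-2.95, -1.56, -0.33], [-2.9, -1.65, -0.33], [-2.84, -1.75, -0.33], [-2.78, -1.84, -0.33]]
```

>>> arm_command --pt "-3.3 -0.6 -0.4" --pt "-3.2 -0.7 -0.4" --pt "-3.2 -0.9 -0.4" --pt "-3.2 -1.0 -0.4" --pt "-3.2 -1.1 -0.4" --pt "-3.1 -1.2 -0.4" --pt "-3.1 -1.3 -0.3" --spin '[-1.9, -1.9, -1.9, -1.9, -1.9, -1.9, -1.9]' --fingers '[4, 4, 4, 4, 4, 4, 4]'

```text
clock: 1.98
ee_pos: [0.3658, 0.3857, 0.2742]
orientation: [[-0.997, 0.076, 0.0], [0.076, 0.997, 0.0], [-0.0, 0.0, -1.0]]
contact_force: [0.6, 0.6, -0.6]
grip_width: 0.0436
```

```bash
python3 -c "
from h import *
plan([.540,.291,.26],96.5)"
```

```text
t 1.98 at [0.3658 0.3857 0.2742] yaw 85.64 w 0.0436 F [ 0.6  0.6 -0.6]
6 rows spin -1.81
[[-3.01, -1.35, 0.24], [-2.97, -1.45, 0.24], [-2.92, -1.54, 0.24], [-2.87, -1.63, 0.24], [-2.82, -1.72, 0.24], [-2.76, -1.81, 0.24]]
```

>>> arm_command --pt "-3.0 -1.35 0.2" --pt "-3.0 -1.45 0.2" --pt "-2.9 -1.5 0.2" --pt "-2.9 -1.6 0.2" --pt "-2.8 -1.7 0.2" --pt "-2.8 -1.8 0.2" --pt "0 0 0" --pt "0 0 0" --spin '[-1.8, -1.8, -1.8, -1.8, -1.8, -1.8, 0, 0]' --fingers '[4, 4, 4, 4, 4, 4, 4, 4]'

```text
clock: 2.65
ee_pos: [0.5396, 0.2918, 0.2609]
orientation: [[-0.994, -0.108, -0.001], [-0.108, 0.994, -0.0], [0.001, -0.0, -1.0]]
contact_force: [-0.5, -0.4, -0.2]
grip_width: 0.0402
```

Run:
```python
from h import *
im=manip.get_image("scene"); save(im,"s1.png",(370,150,520,300),4)
print(np.round(proj(im,[[.54,.291,.222],[.54-.075,.291,.222]]),1))
plan([.540,.291,.196],96.5)
```

```text
[[447.8 247.5]
 [453.4 228.3]]
t 2.7 at [0.5387 0.2927 0.2614] yaw 96.3 w 0.0399 F [ 0.5  1.  -0. ]
2 rows spin -0.1
[[-0.05, -0.09, 3.27], [-0.05, -0.09, 3.27]]
```

View pics/s1.png

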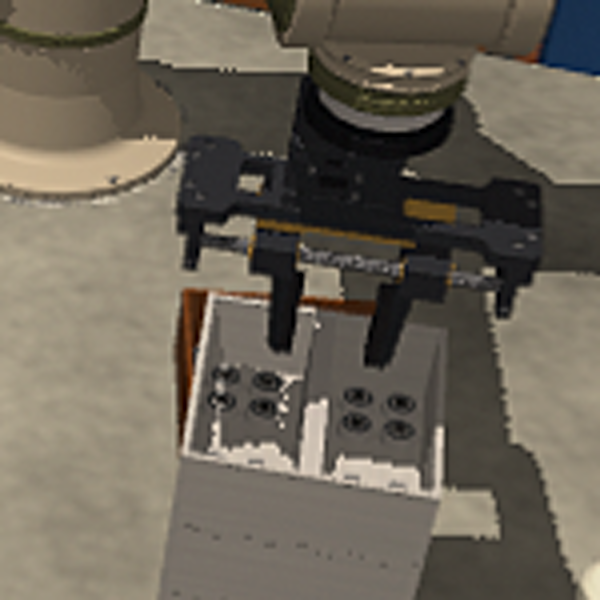

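>>> arm_command --pt "0 -0.1 3.0" --pt "0 0 3.0" --pt "0 0 0.5" --pt "0 0 0" --pt "0 0 0" --pt "0 0 0" --pt "0 0 0" --pt "0 0 0" --spin '[-0.1, 0, 0, 0, 0, 0, 0, 0]' --fingers '[4, 4, 4, 0.5, 0.5, 0.5, 0.5, 0.5]'

```text
clock: 3.37
ee_pos: [0.5394, 0.2919, 0.1983]
orientation: [[-0.994, -0.112, 0.002], [-0.112, 0.994, 0.001], [-0.002, 0.0, -1.0]]
contact_force: [-1.0, -0.4, 4.4]
grip_width: 0.0118
```

Run:
```python
from h import *
plan([.540,.291,.29],96.4)
```

```text
t 3.37 at [0.5394 0.2919 0.1983] yaw 96.45 w 0.0118 F [-1.  -0.4  4.4]
3 rows spin 0.02
[[-0.02, -0.03, -3.06], [-0.02, -0.03, -3.06], [-0.02, -0.03, -3.06]]
```

>>> arm_command --pt "0 0 -1.0" --pt "0 0 -1.5" --pt "0 0 -3.0" --pt "0 0 -3.0" --pt "0 0 0" --pt "0 0 0" --spin '[0, 0, 0, 0, 0, 0]' --fingers '[0.5, 0.5, 0.5, 0.5, 0.5, 0.5]'

```text
clock: 3.87
ee_pos: [0.5391, 0.2918, 0.2828]
orientation: [[-0.994, -0.112, 0.002], [-0.112, 0.994, 0.001], [-0.002, 0.0, -1.0]]
contact_force: [-0.6, -1.2, -3.4]
grip_width: 0.0117
```

Run:
```python
from h import *
im=manip.get_image("scene"); save(im,"s2.png",(370,100,520,350),3)
plan([.62,.09,.20],96.45)
```

```text
t 3.92 at [0.5386 0.2917 0.2809] yaw 96.45 w 0.0118 F [-0.5  0.  -4.9]
7 rows spin -0.0
[[-0.83, -2.99, 1.16], [-0.83, -2.99, 1.16], [-0.83, -2.99, 1.16], [-0.83, -2.99, 1.16], [-0.83, -2.99, 1.16], [-0.83, -2.99, 1.16], [-0.83, -2.99, 1.16]]
```

View pics/s2.png

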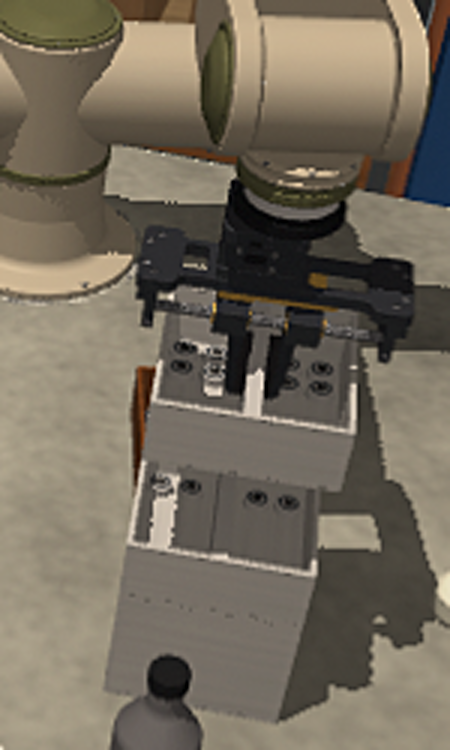

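>>> arm_command --pt "-0.8 -3.0 0" --pt "-0.8 -3.2 0.5" --pt "-0.8 -3.2 1.5" --pt "-0.9 -3.2 2.0" --pt "-0.9 -3.2 2.0" --pt "-0.9 -3.0 2.0" --pt "-0.7 -2.1 2.5" --pt "0 0 3.0" --spin '[0, 0, 0, 0, 0, 0, 0, 0]' --fingers '[0.5, 0.5, 0.5, 0.5, 0.5, 0.5, 0.5, 0.5]'

```text
clock: 4.58
ee_pos: [0.6209, 0.0864, 0.1443]
orientation: [[-0.994, -0.108, -0.001], [-0.108, 0.994, -0.001], [0.001, -0.001, -1.0]]
contact_force: [-0.1, 0.3, -3.7]
grip_width: 0.0119
```

>>> arm_command --pt "0 0 3.5" --pt "0 0 2.5" --pt "0 0 2.0" --pt "0 0 1.5" --pt "0 0 0" --pt "0 0 0" --spin '[0, 0, 0, 0, 0, 0]' --fingers '[0.5, 0.5, 0.5, 0.5, 0.5, 0.5]'

```text
clock: 5.08
ee_pos: [0.6189, 0.0906, 0.0501]
orientation: [[-0.994, -0.112, -0.004], [-0.112, 0.994, 0.0], [0.004, 0.001, -1.0]]
contact_force: [0.7, 0.0, -3.6]
grip_width: 0.0121
```

Run:
```python
from h import *
plan([.62,.09,.037],96.45)
```

```text
t 5.08 at [0.6189 0.0906 0.0501] yaw 96.45 w 0.0121 F [ 0.7  0.  -3.6]
1 rows spin -0.0
[[-0.1, -0.07, 1.31]]
```

>>> arm_command --pt "0 0 0.8" --pt "0 0 0.3" --pt "0 0 0.2" --pt "0 0 0" --spin '[0, 0, 0, 0]' --fingers '[0.5, 0.5, 0.5, 0.5]'

```text
clock: 5.42
ee_pos: [0.62, 0.0906, 0.0386]
orientation: [[-0.994, -0.112, -0.0], [-0.112, 0.994, -0.0], [0.0, -0.0, -1.0]]
contact_force: [-0.1, -0.3, -4.5]
grip_width: 0.0119
```

>>> arm_command --pt "0 0 0.1" --pt "0 0 0.1" --pt "0 0 0" --spin '[0, 0, 0]' --fingers '[0.5, 0.5, 0.5]'

```text
clock: 5.67
ee_pos: [0.6203, 0.0906, 0.0383]
orientation: [[-0.994, -0.113, 0.001], [-0.113, 0.994, -0.0], [-0.001, -0.0, -1.0]]
contact_force: [-5.6, -0.9, 6.8]
grip_width: 0.0117
```

>>> arm_command --pt "0 0 0" --pt "0 0 0" --pt "0 0 0" --pt "0 0 -2.0" --pt "0 0 -3.5" --pt "0 0 -4.0" --pt "0 0 -4.0" --spin '[0, 0, 0, 0, 0, 0, 0]' --fingers '[4, 4, 4, 4, 4, 4, 4]'

```text
clock: 6.25
ee_pos: [0.6197, 0.0906, 0.1732]
orientation: [[-0.994, -0.112, -0.001], [-0.112, 0.994, 0.0], [0.001, 0.0, -1.0]]
contact_force: [-0.1, 0.3, 0.8]
grip_width: 0.0401
```

Run:
```python
from h import *
for n in ["top","scene"]:
    im=manip.get_image(n); save(im,n+"3.png")
    c=cloud(im)
    m=(c[...,2]>0.158)&(c[...,2]<0.182)&(abs(c[...,0]-.54)<.10)&(abs(c[...,1]-.29)<.10)
    p=c[m]; print(n,len(p), np.median(p[:,2]),cv2.minAreaRect((p[:,:2]*1000).astype(np.float32)))
    print([(np.round(d["location"],3).tolist(),round(d["p"],2)) for d in manip.tip_of(im,"lower_tray_grip")][:4])
    m=(c[...,2]>0.05)&(c[...,2]<0.07)&(abs(c[...,0]-.62)<.09)&(abs(c[...,1]-.09)<.09)
    p=c[m]; print(n,len(p), np.median(p[:,2]),cv2.minAreaRect((p[:,:2]*1000).astype(np.float32)))
plan([.54,.291,.21],96.45)
```

```text
top 612 0.16655687289747179 ((539.8628540039062, 288.75274658203125), (153.09573364257812, 142.76971435546875), 6.271884441375732)
[([0.301, -0.205, 0.049], 0.83), ([0.321, 0.256, 0.046], 0.72), ([0.538, 0.29, 0.155], 0.58), ([0.74, 0.293, 0.002], 0.22)]
top 82 0.06174616373333297 ((609.8662109375, 86.50022888183594), (126.83346557617188, 140.4551239013672), 5.216047286987305)
scene 738 0.16568589207554973 ((538.0722045898438, 293.97528076171875), (159.14666748046875, 141.35519409179688), 6.022140026092529)
[([0.54, 0.29, 0.157], 0.97), ([0.302, -0.206, 0.049], 0.96), ([0.319, 0.257, 0.051], 0.57)]
scene 927 0.0604069547273316 ((619.9266357421875, 92.5012435913086), (157.67584228515625, 140.79147338867188), 6.477755546569824)
t 6.45 at [0.6203 0.0906 0.1723] yaw 96.45 w 0.04 F [ 0.1  0.3 -0.1]
7 rows spin -0.0
[[0.82, 2.97, -0.54], [0.82, 2.97, -0.54], [0.82, 2.97, -0.54], [0.82, 2.97, -0.54], [0.82, 2.97, -0.54], [0.82, 2.97, -0.54], [0.82, 2.97, -0.54]]
```

View pics/top3.png

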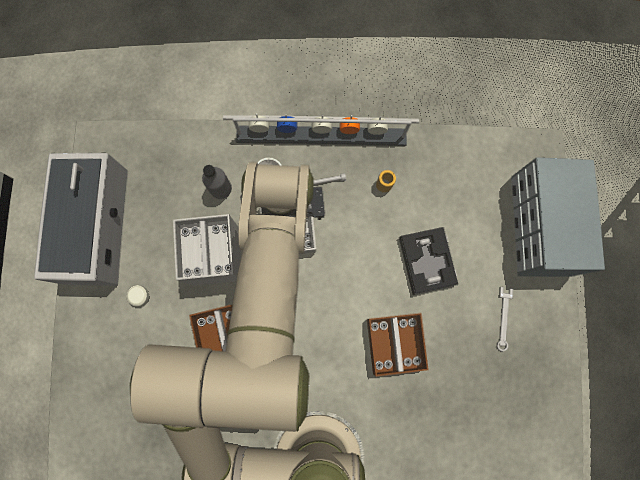

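>>> arm_command --pt "0.8 3.0 -0.9" --pt "0.8 3.0 -0.9" --pt "0.8 3.0 -0.9" --pt "0.8 3.0 -0.9" --pt "0.8 3.0 0" --pt "0.85 3.0 0" --pt "0.85 2.75 0" --pt "0 0 0" --spin '[0, 0, 0, 0, 0, 0, 0, 0]' --fingers '[4, 4, 4, 4, 4, 4, 4, 4]'

```text
clock: 7.12
ee_pos: [0.5374, 0.2943, 0.2058]
orientation: [[-0.993, -0.117, -0.004], [-0.117, 0.993, 0.0], [0.004, 0.001, -1.0]]
contact_force: [0.3, -0.8, -0.7]
grip_width: 0.04
```

Run:
```python
from h import *
plan([.5395,.291,.134],96.3)
```

```text
t 7.12 at [0.5374 0.2943 0.2058] yaw 96.7 w 0.04 F [ 0.3 -0.8 -0.7]
2 rows spin 0.2
[[-0.08, -0.17, 3.59], [-0.08, -0.17, 3.59]]
```

>>> arm_command --pt "0 0 3.0" --pt "0 0 3.0" --pt "0 0 1.0" --pt "0 0 0" --spin '[0, 0, 0, 0]' --fingers '[4, 4, 4, 4]'

```text
clock: 7.45
ee_pos: [0.5388, 0.2895, 0.1341]
orientation: [[-0.994, -0.112, -0.007], [-0.112, 0.994, -0.002], [0.007, -0.001, -1.0]]
contact_force: [0.4, -0.1, 0.1]
grip_width: 0.04
```

>>> arm_command --pt "0 0 0" --pt "0 0 0" --pt "0 0 0" --pt "0 0 0" --pt "0 0 0" --spin '[0, 0, 0, 0, 0]' --fingers '[0.5, 0.5, 0.5, 0.5, 0.5]'

```text
clock: 7.87
ee_pos: [0.5405, 0.2907, 0.1388]
orientation: [[-0.994, -0.112, 0.002], [-0.112, 0.994, 0.001], [-0.002, 0.001, -1.0]]
contact_force: [-0.0, 1.3, 3.6]
grip_width: 0.0115
```

>>> arm_command --pt "0 0 -1.0" --pt "0 0 -1.5" --pt "0 0 -2.0" --pt "0 0 -2.0" --pt "0 0 0" --spin '[0, 0, 0, 0, 0]' --fingers '[0.5, 0.5, 0.5, 0.5, 0.5]'

```text
clock: 8.28
ee_pos: [0.5412, 0.2907, 0.2069]
orientation: [[-0.994, -0.112, 0.006], [-0.112, 0.994, 0.002], [-0.006, 0.001, -1.0]]
contact_force: [1.9, -0.1, -3.8]
grip_width: 0.0117
```

Run:
```python
from h import *
im=manip.get_image("scene"); save(im,"s4.png",(370,100,520,350),3)
plan([.40,.06,.19],96.45)
```

```text
t 8.33 at [0.5406 0.2905 0.2043] yaw 96.45 w 0.0119 F [ 0.2 -0.1 -5.3]
8 rows spin 0.0
[[2.07, -2.67, 0.18], [2.07, -2.67, 0.18], [2.07, -2.67, 0.18], [2.07, -2.67, 0.18], [2.07, -2.67, 0.18], [2.07, -2.67, 0.18], [2.07, -2.67, 0.18], [2.07, -2.67, 0.18]]
```

View pics/s4.png

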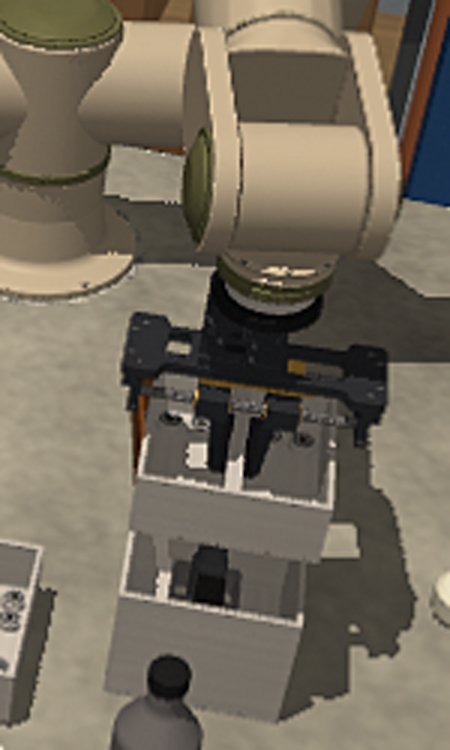

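>>> arm_command --pt "2.1 -2.7 0" --pt "2.1 -2.7 0" --pt "2.1 -2.7 0.5" --pt "2.1 -2.7 1.0" --pt "2.1 -2.7 1.0" --pt "2.1 -2.7 1.5" --pt "2.1 -2.6 1.5" --pt "1.9 -2.5 1.5" --spin '[0, 0, 0, 0, 0, 0, 0, 0]' --fingers '[0.5, 0.5, 0.5, 0.5, 0.5, 0.5, 0.5, 0.5]'

```text
clock: 9.0
ee_pos: [0.3968, 0.0591, 0.1311]
orientation: [[-0.994, -0.113, -0.002], [-0.113, 0.994, 0.0], [0.002, 0.0, -1.0]]
contact_force: [0.9, -0.6, -5.2]
grip_width: 0.012
```

>>> arm_command --pt "0 0 3.0" --pt "0 0 3.0" --pt "0 0 2.0" --pt "0 0 0.7" --pt "0 0 0" --pt "0 0 0" --spin '[0, 0, 0, 0, 0, 0]' --fingers '[0.5, 0.5, 0.5, 0.5, 0.5, 0.5]'

```text
clock: 9.5
ee_pos: [0.3991, 0.0601, 0.046]
orientation: [[-0.994, -0.113, -0.0], [-0.113, 0.994, 0.0], [0.0, 0.0, -1.0]]
contact_force: [-0.1, 0.3, -4.4]
grip_width: 0.0117
```

>>> arm_command --pt "0 0 0.7" --pt "0 0 0.3" --pt "0 0 0.2" --pt "0 0 0" --spin '[0, 0, 0, 0]' --fingers '[0.5, 0.5, 0.5, 0.5]'

```text
clock: 9.83
ee_pos: [0.3991, 0.0601, 0.0337]
orientation: [[-0.994, -0.112, -0.0], [-0.112, 0.994, -0.0], [0.0, 0.0, -1.0]]
contact_force: [0.3, -0.3, -4.7]
grip_width: 0.0122
```

>>> arm_command --pt "0 0 0.2" --pt "0 0 0.1" --pt "0 0 0" --spin '[0, 0, 0]' --fingers '[0.5, 0.5, 0.5]'

```text
clock: 10.08
ee_pos: [0.3995, 0.0601, 0.0325]
orientation: [[-0.994, -0.113, 0.001], [-0.113, 0.994, -0.0], [-0.001, -0.0, -1.0]]
contact_force: [-9.8, 1.9, 28.9]
grip_width: 0.0116
```

>>> arm_command --pt "0 0 -0.1" --pt "0 0 0" --pt "0 0 0" --pt "0 0 -1.5" --pt "0 0 -3.5" --pt "0 0 -4.0" --pt "0 0 -4.0" --pt "0 0 -3.0" --spin '[0, 0, 0, 0, 0, 0, 0, 0]' --fingers '[4, 4, 4, 4, 4, 4, 4, 4]'

```text
clock: 10.75
ee_pos: [0.3994, 0.0601, 0.1948]
orientation: [[-0.994, -0.112, 0.003], [-0.112, 0.994, -0.0], [-0.003, -0.001, -1.0]]
contact_force: [0.7, 0.1, -0.9]
grip_width: 0.0398
```

Run:
```python
from h import *
for n in ["top","scene"]:
    im=manip.get_image(n); save(im,n+"5.png")
    save(im,n+"5c.png",(150,190,250,310) if n=="top" else (390,210,490,340),5)
    c=cloud(im)
    m=(c[...,2]>0.109)&(c[...,2]<0.120)&(abs(c[...,0]-.54)<.10)&(abs(c[...,1]-.29)<.10)
    p=c[m]; print(n,len(p), np.median(p[:,2]),cv2.minAreaRect((p[:,:2]*1000).astype(np.float32)))
    for q in ["tote_rim","brake_mid","socket_mid"]: print(q,[(np.round(d["location"],3).tolist(),round(d["p"],2)) for d in manip.tip_of(im,q)][:4])
    m=(c[...,2]>0.08)&(c[...,2]<0.108)&(abs(c[...,0]-.54)<.065)&(abs(c[...,1]-.29)<.045)
    p=c[m]
    a=np.radians(6.4); q=(p[:,:2]-[.54,.291])@np.array([[np.cos(a),-np.sin(a)],[np.sin(a),np.cos(a)]])
    for sgn in (-1,1):
        k=(q[:,0]*sgn>0); print(sgn,k.sum(),(q[k].min(0),q[k].max(0),np.median(p[k,2])) if k.sum() else "")
```

```text
top 414 0.1135194973475615 ((539.5810546875, 288.5489501953125), (152.2682342529297, 142.41024780273438), 6.376266956329346)
tote_rim [([0.54, 0.289, 0.114], 0.78)]
brake_mid [([0.577, 0.296, 0.053], 0.57)]
socket_mid [([0.503, 0.287, 0.047], 0.74), ([0.738, 0.289, 0.004], 0.69)]
-1 76 (array([-0.05064398, -0.01423194]), array([-0.02661211,  0.00957088]), np.float64(0.0950908106544146))
1 133 (array([ 0.02051591, -0.01407633]), array([0.05372807, 0.00933368]), np.float64(0.10036092523024909))
scene 474 0.1134040209888475 ((538.7371826171875, 294.1335144042969), (157.5487823486328, 140.98260498046875), 6.4435577392578125)
tote_rim []
brake_mid [([0.578, 0.3, 0.056], 0.4)]
socket_mid [([0.771, 0.145, 0.0], 0.52), ([0.5, 0.288, 0.05], 0.51)]
-1 97 (array([-0.06957182, -0.03767827]), array([-0.0248398 ,  0.01444809]), np.float64(0.0939519239145884))
1 101 (array([ 0.02012915, -0.00822474]), array([0.06847499, 0.03010564]), np.float64(0.10077973376767346))
```

View pics/top5c.png

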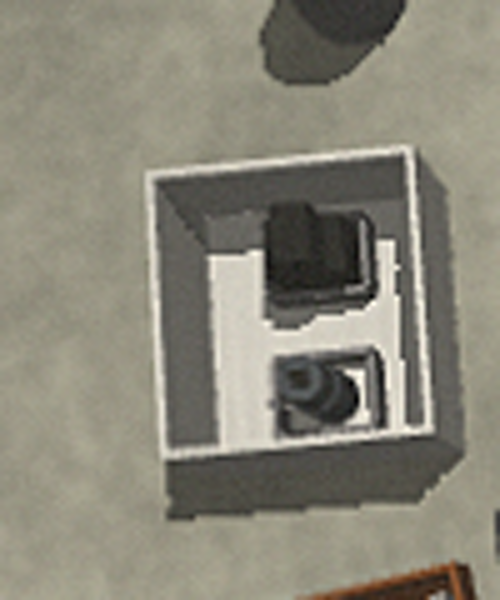

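View pics/scene5c.png

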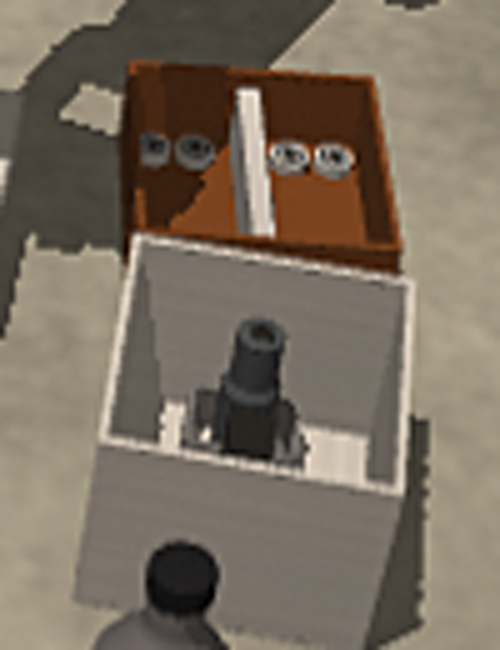

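View pics/top5.png

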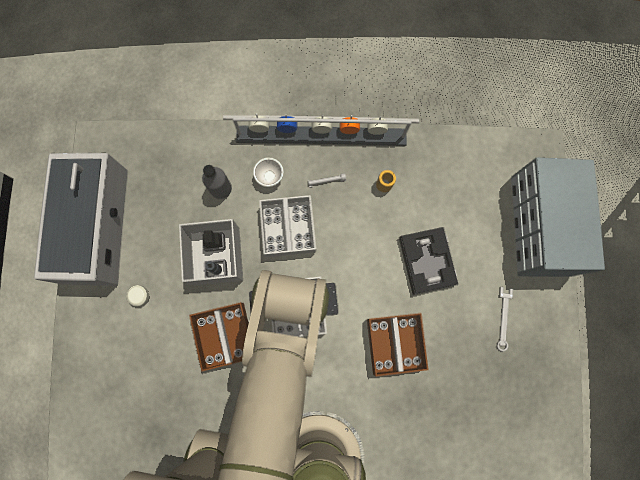

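Run:
```python
from h import *
plan([.577,.2945,.19],96.4)
```

```text
t 11.15 at [0.3986 0.0601 0.1905] yaw 96.44 w 0.04 F [0.7 1.4 0.8]
9 rows spin 0.0
[[-2.26, 2.37, 0.01], [-2.26, 2.37, 0.01], [-2.26, 2.37, 0.01], [-2.26, 2.37, 0.01], [-2.26, 2.37, 0.01], [-2.26, 2.37, 0.01], [-2.26, 2.37, 0.01], [-2.26, 2.37, 0.01], [-2.26, 2.37, 0.01]]
```

>>> arm_command --pt "-2.5 2.7 0" --pt "-2.6 2.7 0" --pt "-2.6 2.7 0" --pt "-2.6 2.7 0" --pt "-2.6 2.7 0" --pt "-2.6 2.7 0" --pt "-2.6 2.7 0" --pt "-2.2 2.4 0" --spin '[0, 0, 0, 0, 0, 0, 0, 0]' --fingers '[4.2, 4.2, 4.2, 4.2, 4.2, 4.2, 4.2, 4.2]'

```text
clock: 11.82
ee_pos: [0.5775, 0.2964, 0.1899]
orientation: [[-0.994, -0.113, -0.002], [-0.113, 0.994, -0.001], [0.002, -0.0, -1.0]]
contact_force: [1.1, -1.5, 0.2]
grip_width: 0.042
```

>>> arm_command --pt "0 0 2.0" --pt "0 0 0" --pt "0 0 0" --spin '[0, 0, 0]' --fingers '[4.2, 4.2, 4.2]'

```text
clock: 12.07
ee_pos: [0.576, 0.2941, 0.1696]
orientation: [[-0.994, -0.112, -0.005], [-0.112, 0.994, -0.002], [0.005, -0.001, -1.0]]
contact_force: [-0.6, -0.2, 0.5]
grip_width: 0.0422
```

Run:
```python
from h import *
plan([.577,.2945,.077],96.4)
im=manip.get_image("scene"); save(im,"s6.png",(370,150,520,350),4)
```

```text
t 12.07 at [0.576  0.2941 0.1696] yaw 96.46 w 0.0422 F [-0.6 -0.2  0.5]
3 rows spin 0.02
[[-0.04, 0.01, 3.09], [-0.04, 0.01, 3.09], [-0.04, 0.01, 3.09]]
```

View pics/s6.png

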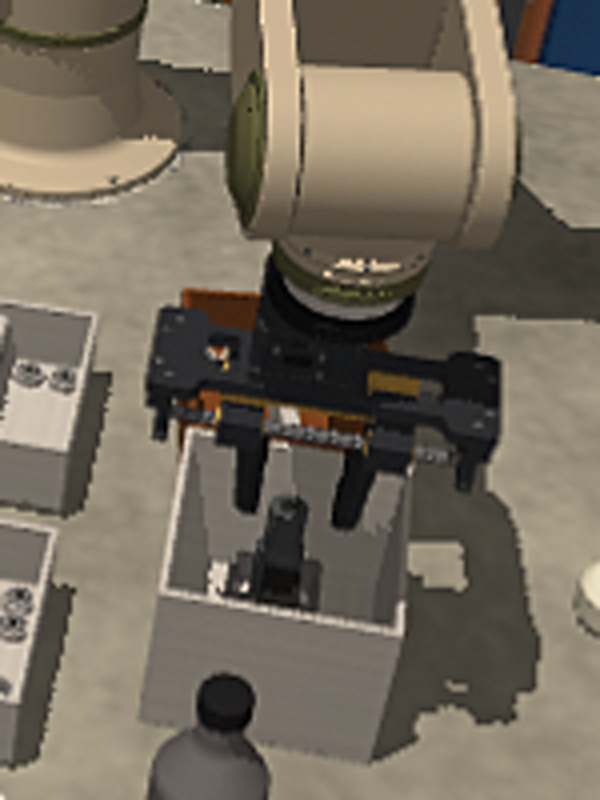

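>>> arm_command --pt "0 0 3.0" --pt "0 0 3.0" --pt "0 0 2.5" --pt "0 0 0.7" --pt "0 0 0" --spin '[0, 0, 0, 0, 0]' --fingers '[4.2, 4.2, 4.2, 4.2, 4.2]'

```text
clock: 12.53
ee_pos: [0.5762, 0.2937, 0.0789]
orientation: [[-0.994, -0.112, -0.003], [-0.112, 0.994, -0.001], [0.003, -0.001, -1.0]]
contact_force: [0.5, 0.0, -0.5]
grip_width: 0.0419
```

>>> arm_command --pt "0 0 0" --pt "0 0 0" --pt "0 0 0" --pt "0 0 0" --spin '[0, 0, 0, 0]' --fingers '[1.2, 1.2, 1.2, 1.2]'

```text
clock: 12.87
ee_pos: [0.5776, 0.2947, 0.0815]
orientation: [[-0.994, -0.112, 0.003], [-0.112, 0.994, 0.001], [-0.003, 0.0, -1.0]]
contact_force: [0.7, -0.3, 4.2]
grip_width: 0.0217
```

>>> arm_command --pt "0 0 -1.0" --pt "0 0 -2.5" --pt "0 0 -3.5" --pt "0 0 -4.0" --pt "0 0 -2.5" --pt "0 0 0" --spin '[0, 0, 0, 0, 0, 0]' --fingers '[1.2, 1.2, 1.2, 1.2, 1.2, 1.2]'

```text
clock: 13.37
ee_pos: [0.5784, 0.2951, 0.222]
orientation: [[-0.994, -0.113, 0.01], [-0.113, 0.994, 0.003], [-0.011, 0.002, -1.0]]
contact_force: [-0.1, 0.8, -0.7]
grip_width: 0.0218
```

Run:
```python
from h import *
plan([.50,-.14,.20],102.8)
im=manip.get_image("scene"); save(im,"s7.png",(370,100,520,350),3)
```

```text
t 13.37 at [0.5784 0.2951 0.222 ] yaw 96.46 w 0.0218 F [-0.1  0.8 -0.7]
13 rows spin -0.49
[[0.98, -3.26, 0.17], [1.0, -3.25, 0.17], [1.03, -3.24, 0.17], [1.06, -3.23, 0.17], [1.09, -3.22, 0.17], [1.11, -3.21, 0.17], [1.14, -3.2, 0.17], [1.17, -3.19, 0.17], [1.2, -3.18, 0.17], [1.22, -3.17, 0.17], [1.25, -3.16, 0.17], [1.28, -3.15, 0.17], [1.3, -3.14, 0.17]]
```

View pics/s7.png

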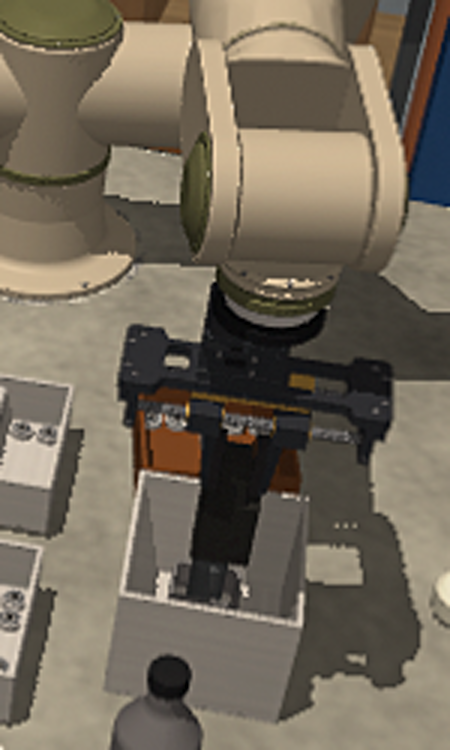

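>>> arm_command --pt "1.0 -3.3 0" --pt "1.0 -3.3 0" --pt "1.0 -3.2 0" --pt "1.0 -3.2 0" --pt "1.1 -3.2 0" --pt "1.1 -3.2 0" --pt "1.1 -3.2 0" --pt "1.2 -3.2 0" --spin '[-0.5, -0.5, -0.5, -0.5, -0.5, -0.5, -0.5, -0.5]' --fingers '[1.2, 1.2, 1.2, 1.2, 1.2, 1.2, 1.2, 1.2]'

```text
clock: 14.08
ee_pos: [0.5283, 0.0256, 0.2135]
orientation: [[-0.983, -0.182, -0.003], [-0.182, 0.983, 0.0], [0.003, 0.001, -1.0]]
contact_force: [0.5, -1.1, -2.1]
grip_width: 0.0217
```

>>> arm_command --pt "1.2 -3.2 0" --pt "1.2 -3.2 0" --pt "1.2 -3.2 1.5" --pt "1.3 -3.1 2.0" --pt "1.3 -3.1 2.5" --pt "0 0 3.0" --pt "0 0 2.0" --pt "0 0 0" --spin '[-0.5, -0.5, -0.5, -0.5, -0.3, 0, 0, 0]' --fingers '[1.2, 1.2, 1.2, 1.2, 1.2, 1.2, 1.2, 1.2]'

```text
clock: 14.75
ee_pos: [0.4973, -0.1392, 0.1002]
orientation: [[-0.976, -0.219, -0.009], [-0.219, 0.976, 0.005], [0.007, 0.006, -1.0]]
contact_force: [-0.4, -0.1, -2.9]
grip_width: 0.0216
```

Run:
```python
from h import *
im=manip.get_image("scene"); save(im,"s8.png")
plan([.50,-.14,.076],102.8)
```

```text
t 14.8 at [ 0.4986 -0.1394  0.1028] yaw 102.73 w 0.022 F [ 0.5  1.5 -0.8]
1 rows spin -0.07
[[-0.12, -0.09, 2.68]]
```

View pics/s8.png

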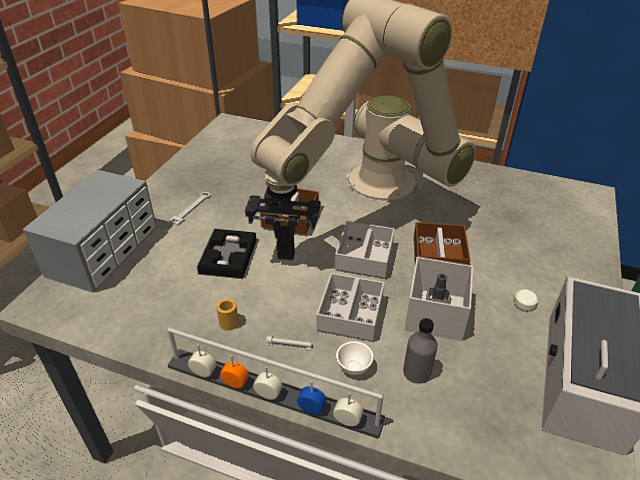

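>>> arm_command --pt "0 0 1.5" --pt "0 0 0.6" --pt "0 0 0.2" --pt "0 0 0" --pt "0 0 0.1" --pt "0 0 0" --spin '[0, 0, 0, 0, 0, 0]' --fingers '[1.2, 1.2, 1.2, 1.2, 1.2, 1.2]'

```text
clock: 15.3
ee_pos: [0.5004, -0.14, 0.0815]
orientation: [[-0.975, -0.221, 0.001], [-0.221, 0.975, -0.001], [-0.001, -0.001, -1.0]]
contact_force: [0.2, -0.7, -1.8]
grip_width: 0.0216
```

>>> arm_command --pt "0 0 0.2" --pt "0 0 0.1" --pt "0 0 0.1" --pt "0 0 0" --spin '[0, 0, 0, 0]' --fingers '[1.2, 1.2, 1.2, 1.2]'

```text
clock: 15.63
ee_pos: [0.5, -0.14, 0.0767]
orientation: [[-0.975, -0.221, -0.0], [-0.221, 0.975, 0.0], [0.0, 0.0, -1.0]]
contact_force: [0.4, 0.3, -1.6]
grip_width: 0.022
```

>>> arm_command --pt "0 0 0.1" --pt "0 0 0.1" --pt "0 0 0" --spin '[0, 0, 0]' --fingers '[1.2, 1.2, 1.2]'

```text
clock: 15.88
ee_pos: [0.5005, -0.14, 0.0764]
orientation: [[-0.975, -0.221, 0.001], [-0.221, 0.975, -0.0], [-0.001, -0.001, -1.0]]
contact_force: [-4.9, 3.9, 14.3]
grip_width: 0.0218
```

>>> arm_command --pt "0 0 -0.1" --pt "0 0 0" --pt "0 0 0" --pt "1.0 0 -0.3" --pt "2.0 0 -0.5" --pt "1.5 0 0" --pt "0 0 0" --pt "0 0 0" --spin '[0, 0, 0, 0, 0, 0, 0, 0]' --fingers '[4.4, 4.4, 4.4, 4.4, 4.4, 4.4, 0, 0]'

```text
clock: 16.55
ee_pos: [0.4559, -0.1502, 0.0841]
orientation: [[-0.976, -0.22, 0.0], [-0.22, 0.976, -0.0], [-0.0, -0.0, -1.0]]
contact_force: [0.5, -0.3, -0.4]
grip_width: 0.0326
```

Run:
```python
from h import *
im=manip.get_image("scene"); save(im,"s9.png",(190,140,340,290),4)
plan([.50,-.14,.085],102.7)
```

```text
t 16.6 at [ 0.4564 -0.1501  0.0841] yaw 102.72 w 0.029 F [-0.1 -0.9 -0.5]
2 rows spin 0.01
[[-2.24, 0.01, -0.05], [-2.24, 0.02, -0.05]]
```

View pics/s9.png

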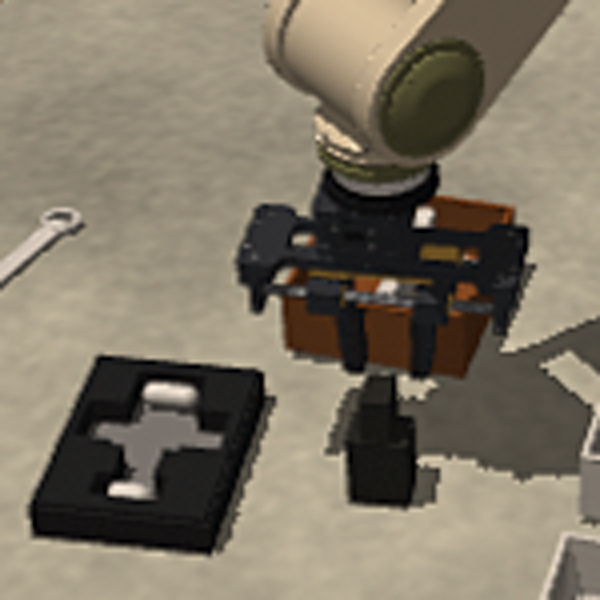

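>>> arm_command --pt "0 0 0" --pt "0 0 0" --pt "-1.5 0 0" --pt "-1.0 0 0" --pt "-1.0 0 0" --pt "-1.0 0 0" --pt "-1.0 0 0" --pt "-1.0 0 0" --spin '[0, 0, 0, 0, 0, 0, 0, 0]' --fingers '[0, 0, 0, 0, 0, 0, 0, 0]'

```text
clock: 17.27
ee_pos: [0.5204, -0.1352, 0.0836]
orientation: [[-0.975, -0.221, -0.0], [-0.221, 0.975, 0.0], [0.0, 0.0, -1.0]]
contact_force: [0.4, 0.9, -0.6]
grip_width: 0.0004
```

Run:
```python
from h import *
im=manip.get_image("scene"); save(im,"s10.png",(190,140,340,290),4)
plan([.50,-.14,.085],102.7)
```

```text
t 17.32 at [ 0.5217 -0.1351  0.0837] yaw 102.8 w 0.0005 F [-0.6  0.6  0.4]
1 rows spin 0.1
[[2.22, -0.0, -0.13]]
```

View pics/s10.png

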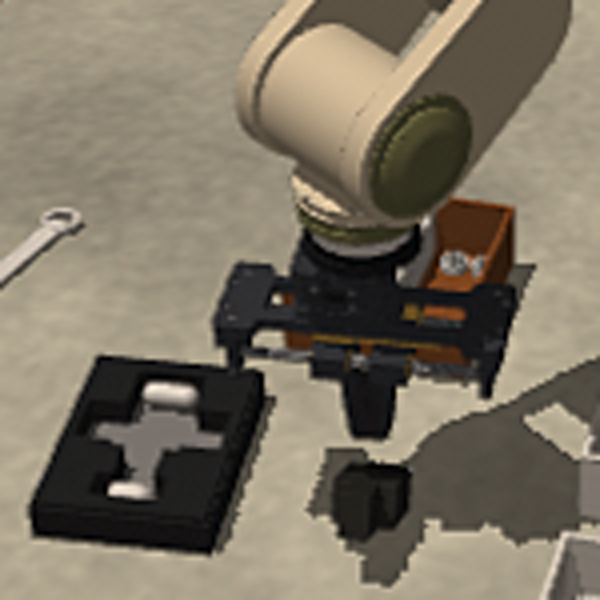

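>>> arm_command --pt "2.0 0 -2.0" --pt "3.0 0 -3.0" --pt "3.5 0 0" --pt "0 0 0" --spin '[0, 0, 0, 0]' --fingers '[6.5, 6.5, 6.5, 6.5]'

```text
clock: 17.65
ee_pos: [0.4337, -0.1543, 0.1337]
orientation: [[-0.976, -0.22, -0.001], [-0.22, 0.976, 0.0], [0.001, 0.0, -1.0]]
contact_force: [0.0, 0.5, -0.7]
grip_width: 0.0251
```

Run:
```python
from h import *
import pickle
for n in ["top","scene"]:
    im=manip.get_image(n); pickle.dump(im,open(n+"11.pkl","wb"))
    save(im,n+"11.png",(340,190,480,310) if n=="top" else (190,140,340,290),4)
    c=cloud(im)
    m=(c[...,2]>0.015)&(c[...,2]<0.05)&(abs(c[...,0]-.56)<.08)&(abs(c[...,1]+.12)<.08)
    p=c[m]; print(n,len(p), np.median(p[:,2]) if len(p) else 0,cv2.minAreaRect((p[:,:2]*1000).astype(np.float32)) if len(p) else "")
    for q in ["brake_mid","cutout"]: print(q,[(np.round(d["location"],3).tolist(),round(d["p"],2)) for d in manip.tip_of(im,q)][:4])
```

```text
top 446 0.0319186217609021 ((564.0314331054688, -126.38330841064453), (96.18299102783203, 44.865760803222656), 13.657139778137207)
brake_mid [([0.564, -0.124, 0.018], 0.67)]
cutout [([0.53, -0.303, 0.01], 0.62)]
scene 420 0.03133866278160208 ((563.4189453125, -122.48571014404297), (102.7688217163086, 45.00584030151367), 12.975500106811523)
brake_mid [([0.565, -0.123, 0.019], 0.86), ([0.426, 0.5, -0.0], 0.58)]
cutout [([0.528, -0.305, 0.009], 0.91), ([0.5, 0.286, 0.054], 0.29)]
```

View pics/top11.png

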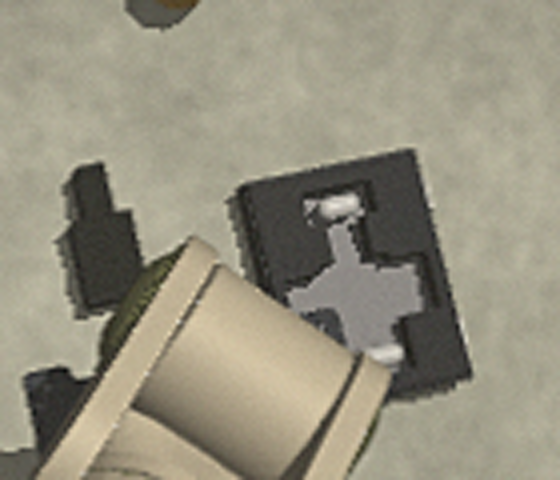

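View pics/scene11.png

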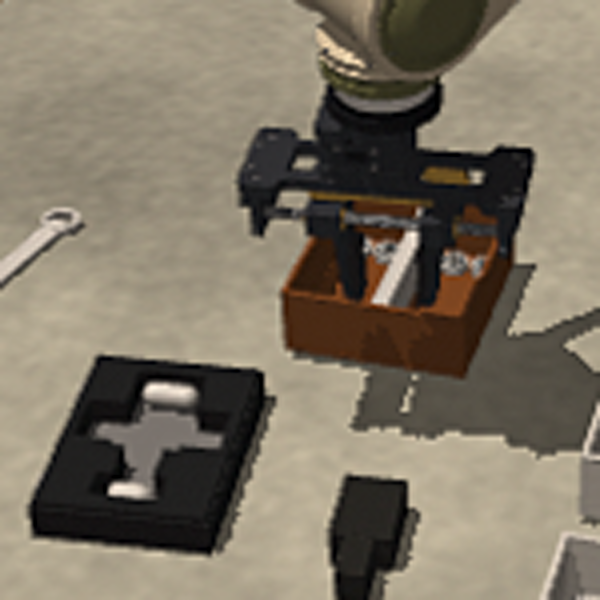

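```bash
cat > meas.py <<'E'
from h import *
import pickle
D=pickle.load(open("D0.pkl","rb"))
for n in ["top","scene"]:
    im=D[n]; im2=pickle.load(open(n+"11.pkl","rb"))
    V=np.array(im["view"]); print(n,"cam",np.round(-V[:3,:3].T@V[:3,3],3))
    for nm,I,c0,yaw in [("ins",im,(.53,-.304),12.8),("brk",im2,(.5635,-.1245),13.0)]:
        # rectify frame at z=.032, 1mm grid, 240x240
        a=np.radians(yaw); X=np.array([np.cos(a),np.sin(a)]); Y=np.array([-np.sin(a),np.cos(a)])
        g=np.arange(-120,121)/1000.
        gx,gy=np.meshgrid(g,g,indexing="ij")
        P=np.c_[(np.array(c0)+gx[...,None]*X+gy[...,None]*Y).reshape(-1,2),np.full(gx.size,.032)]
        uv=proj(I,P).astype(np.float32).reshape(241,241,2)
        rgb=cv2.remap(I["frame"],uv[...,0],uv[...,1],cv2.INTER_LINEAR)
        zc=cloud(I)[...,2].astype(np.float32)
        z=cv2.remap(zc,uv[...,0],uv[...,1],cv2.INTER_LINEAR)
        np.save(f"rect_{n}_{nm}.npy",z); cv2.imwrite(f"pics/rect_{n}_{nm}.png",cv2.resize(rgb[::-1,::-1,::-1],None,fx=2.4,fy=2.4))
        cv2.imwrite(f"pics/rectz_{n}_{nm}.png",cv2.resize((np.clip(z[::-1,::-1],0,.05)*5000).astype(np.uint8),None,fx=2.4,fy=2.4))
E
python3 meas.py; cd pics; python3 -c "
import cv2,numpy as np
R=[]
for m in ['ins','brk']:
    R.append(np.vstack([np.hstack([cv2.resize(cv2.imread(f'rect{k}_{n}_{m}.png'),(300,300)) for k in ['','z']]) for n in ['top','scene']]))
cv2.imwrite('rect_ins.png',R[0]);cv2.imwrite('rect_brk.png',R[1])"
```

```text
top cam [0.353 0.016 1.316]
scene cam [1.522 0.34  1.023]
```

View pics/rect_ins.png

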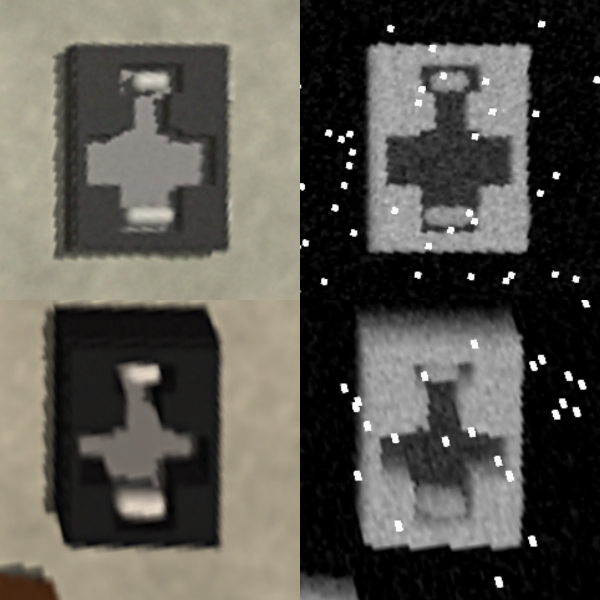

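View pics/rect_brk.png

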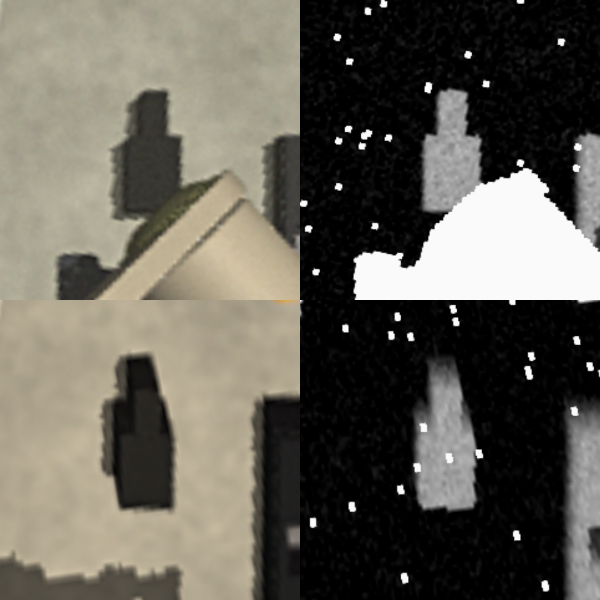

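```bash
cat > meas2.py <<'E'
import numpy as np, cv2
def runs(v,thr,sign):  # subpixel transitions
    out=[]
    for i in range(len(v)-1):
        if (v[i]-thr)*(v[i+1]-thr)<0: out.append((round(i+(thr-v[i])/(v[i+1]-v[i])-120,1),'+' if v[i+1]>v[i] else '-'))
    return out
for n in ["top","scene"]:
    z=cv2.medianBlur(np.load(f"rect_{n}_ins.npy"),5)
    print(n,"INS along y at x=")
    for x in (25,30,35,-5,-10,-15,-20,-40,-62,70): print(x,runs(z[x+120-2:x+123].mean(0),.021 if abs(x)<60 else .016,1))
    print("along x at y=")
    for y in (-55,55,-40,-35,35,40,0): print(y,runs(z[:,y+118:y+123].mean(1),.021 if abs(y)<45 else .016,1))
    z=cv2.medianBlur(np.load(f"rect_{n}_brk.npy"),5)
    print("BRK along y")
    for x in (20,30,40,0,-5,-10,-20): print(x,runs(z[x+120-2:x+123].mean(0),.016,1)[:4])
    for y in (0,-8,8,15,18): print("y",y,runs(z[:,y+118:y+123].mean(1),.016,1))
E
python3 meas2.py
```

```text
top INS along y at x=
25 [(np.float32(-69.5), '+'), (np.float32(-68.4), '-'), (np.float32(-62.0), '+'), (np.float32(-12.9), '-'), (np.float32(12.3), '+'), (np.float32(64.4), '-')]
30 [(np.float32(-71.6), '+'), (np.float32(-66.3), '-'), (np.float32(-61.5), '+'), (np.float32(-12.6), '-'), (np.float32(11.2), '+'), (np.float32(64.3), '-')]
35 [(np.float32(-62.1), '+'), (np.float32(-13.2), '-'), (np.float32(12.2), '+'), (np.float32(64.6), '-')]
-5 [(np.float32(-61.9), '+'), (np.float32(-48.7), '-'), (np.float32(51.1), '+'), (np.float32(64.2), '-'), (np.float32(76.6), '+'), (np.float32(79.8), '-')]
-10 [(np.float32(-61.8), '+'), (np.float32(-48.7), '-'), (np.float32(50.4), '+'), (np.float32(64.3), '-'), (np.float32(78.8), '+'), (np.float32(83.2), '-')]
-15 [(np.float32(-61.2), '+'), (np.float32(-49.2), '-'), (np.float32(51.0), '+'), (np.float32(64.4), '-'), (np.float32(79.0), '+'), (np.float32(83.0), '-')]
-20 [(np.float32(-87.7), '+'), (np.float32(-82.4), '-'), (np.float32(-62.2), '+'), (np.float32(-49.3), '-'), (np.float32(50.3), '+'), (np.float32(64.2), '-')]
-40 [(np.float32(-62.6), '+
[... 4928 characters left out ...]
t32(-96.5), '-'), (np.float32(-25.5), '+'), (np.float32(27.3), '-')]
-5 [(np.float32(-96.0), '-'), (np.float32(-26.0), '+'), (np.float32(27.0), '-')]
-10 [(np.float32(-96.2), '-'), (np.float32(-20.7), '+'), (np.float32(28.6), '-')]
-20 [(np.float32(-95.3), '-'), (np.float32(-19.8), '+'), (np.float32(27.2), '-')]
y 0 [(np.float32(-48.0), '+'), (np.float32(62.5), '-'), (np.float32(111.0), '+'), (np.float32(115.9), '-')]
y -8 [(np.float32(-47.5), '+'), (np.float32(51.4), '-'), (np.float32(100.8), '+'), (np.float32(104.5), '-')]
y 8 [(np.float32(-46.0), '+'), (np.float32(63.1), '-')]
y 15 [(np.float32(-47.0), '+'), (np.float32(59.8), '-')]
y 18 [(np.float32(-47.2), '+'), (np.float32(29.4), '-')]
```

Run:
```python
from h import *
plan([.5532,-.1277,.08],102.9)
```

```text
t 17.95 at [ 0.4379 -0.1541  0.133 ] yaw 102.79 w 0.0488 F [-0.  -0.4  0.2]
4 rows spin -0.03
[[-2.96, 0.0, 1.32], [-2.96, 0.0, 1.32], [-2.96, 0.0, 1.32], [-2.96, 0.0, 1.32]]
```

>>> arm_command --pt "-3.0 0 0" --pt "-3.0 0 0" --pt "-3.0 0 1.0" --pt "-2.8 0 2.0" --pt "0 0 2.3" --pt "0 0 0" --pt "0 0 0" --spin '[-0.1, 0, 0, 0, 0, 0, 0]' --fingers '[6.5, 6.5, 6.5, 6.5, 6.5, 6.5, 6.5]'

```text
clock: 18.53
ee_pos: [0.5519, -0.1275, 0.0793]
orientation: [[-0.975, -0.223, -0.003], [-0.223, 0.975, 0.001], [0.002, 0.002, -1.0]]
contact_force: [-0.5, -0.5, 0.8]
grip_width: 0.065
```

Run:
```python
from h import *
plan([.5532,-.1277,.013],102.9)
im=manip.get_image("scene"); save(im,"s12.png",(190,140,340,290),4)
```

```text
t 18.53 at [ 0.5519 -0.1275  0.0793] yaw 102.9 w 0.065 F [-0.5 -0.5  0.8]
2 rows spin -0.0
[[-0.06, -0.03, 3.32], [-0.06, -0.03, 3.32]]
```

View pics/s12.png

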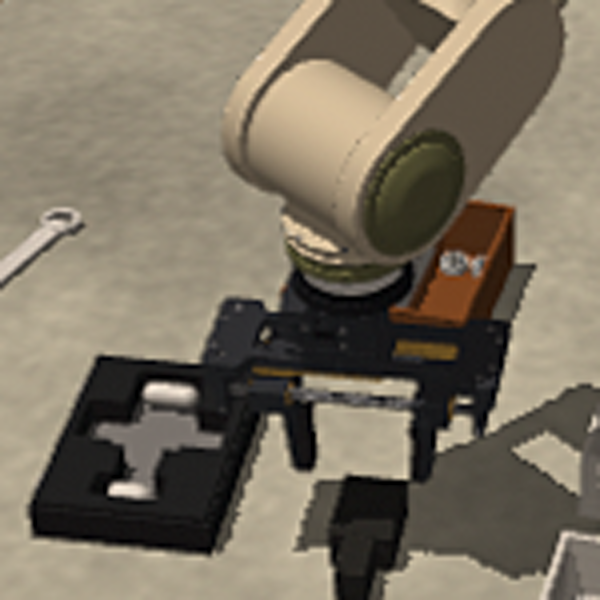

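>>> arm_command --pt "0 0 2.5" --pt "0 0 2.5" --pt "0 0 1.0" --pt "0 0 0.5" --pt "0 0 0" --spin '[0, 0, 0, 0, 0]' --fingers '[6.5, 6.5, 6.5, 6.5, 6.5]'

```text
clock: 19.0
ee_pos: [0.5524, -0.1283, 0.0158]
orientation: [[-0.975, -0.222, 0.0], [-0.222, 0.975, -0.0], [-0.0, -0.0, -1.0]]
contact_force: [0.6, -0.2, 0.5]
grip_width: 0.065
```

>>> arm_command --pt "0 0 0" --pt "0 0 0" --pt "0 0 0" --pt "0 0 0" --spin '[0, 0, 0, 0]' --fingers '[3.5, 3.5, 3.5, 3.5]'

```text
clock: 19.33
ee_pos: [0.5528, -0.1282, 0.0163]
orientation: [[-0.975, -0.222, 0.001], [-0.222, 0.975, -0.001], [-0.001, -0.001, -1.0]]
contact_force: [-1.6, 0.4, 4.3]
grip_width: 0.0439
```

>>> arm_command --pt "0 0 -1.0" --pt "0 0 -2.5" --pt "0 0 -3.0" --pt "0 0 0" --spin '[0, 0, 0, 0]' --fingers '[3.5, 3.5, 3.5, 3.5]'

```text
clock: 19.67
ee_pos: [0.5546, -0.129, 0.086]
orientation: [[-0.975, -0.223, 0.008], [-0.223, 0.975, -0.004], [-0.007, -0.005, -1.0]]
contact_force: [0.1, -0.8, -0.7]
grip_width: 0.0436
```

Run:
```python
from h import *
plan([.5204,-.306,.075],102.9)
```

```text
t 19.67 at [ 0.5546 -0.129   0.086 ] yaw 102.86 w 0.0436 F [ 0.1 -0.8 -0.7]
6 rows spin -0.01
[[1.21, -2.75, 0.18], [1.21, -2.75, 0.18], [1.21, -2.75, 0.18], [1.21, -2.75, 0.18], [1.21, -2.75, 0.18], [1.21, -2.75, 0.18]]
```

>>> arm_command --pt "1.2 -2.8 0" --pt "1.2 -2.8 0" --pt "1.2 -2.8 0" --pt "1.2 -2.8 0" --pt "1.2 -2.8 0" --pt "1.1 -2.6 0" --pt "0 0 0" --pt "0 0 0" --spin '[0, 0, 0, 0, 0, 0, 0, 0]' --fingers '[3.5, 3.5, 3.5, 3.5, 3.5, 3.5, 3.5, 3.5]'

```text
clock: 20.33
ee_pos: [0.5194, -0.3065, 0.08]
orientation: [[-0.975, -0.22, -0.0], [-0.22, 0.975, 0.0], [0.0, 0.001, -1.0]]
contact_force: [-0.0, 1.0, -0.9]
grip_width: 0.0437
```

>>> arm_command --pt "0 0 2.0" --pt "0 0 0.5" --pt "0 0 0" --pt "0 0 0" --spin '[0, 0, 0, 0]' --fingers '[3.5, 3.5, 3.5, 3.5]'

```text
clock: 20.67
ee_pos: [0.5202, -0.3048, 0.0555]
orientation: [[-0.975, -0.223, -0.0], [-0.223, 0.975, 0.001], [0.0, 0.001, -1.0]]
contact_force: [-1.5, 0.0, -1.8]
grip_width: 0.0441
```

Run:
```python
from h import *
plan([.5204,-.306,.05],102.9)
im=manip.get_image("scene"); save(im,"s13.png",(180,190,280,290),6)
im=manip.get_image("top"); save(im,"t13.png",(380,210,480,310),6)
```

```text
t 20.67 at [ 0.5202 -0.3048  0.0555] yaw 102.91 w 0.0441 F [-1.5  0.  -1.8]
1 rows spin 0.01
[[0.01, -0.12, 0.55]]
```

View pics/s13.png

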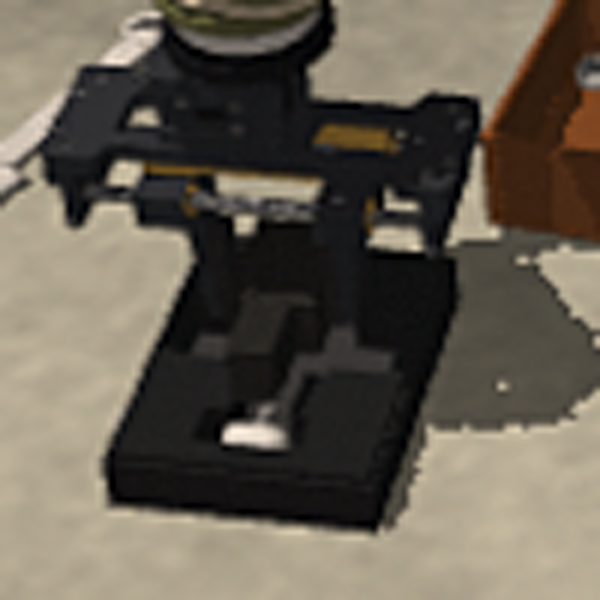

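View pics/t13.png

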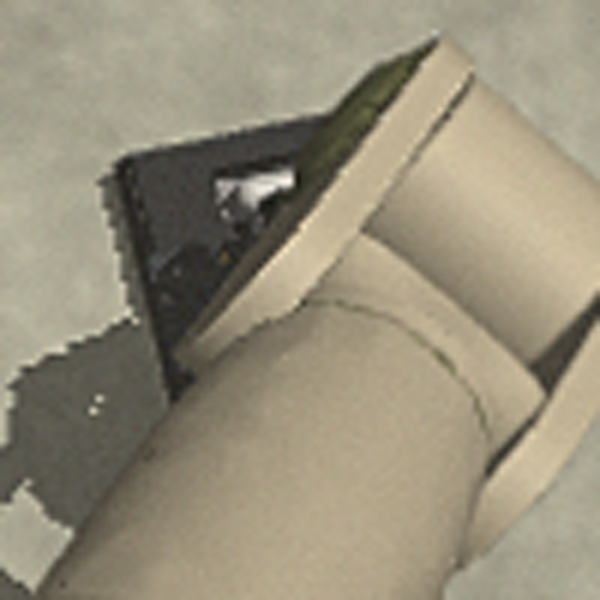

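>>> arm_command --pt "0 0 0.5" --pt "0 0 0.5" --pt "0 0 0.3" --pt "0 0 0" --spin '[0, 0, 0, 0]' --fingers '[3.5, 3.5, 3.5, 3.5]'

```text
clock: 21.1
ee_pos: [0.5203, -0.3058, 0.0424]
orientation: [[-0.975, -0.222, 0.001], [-0.222, 0.975, -0.0], [-0.001, -0.001, -1.0]]
contact_force: [0.8, 0.8, 2.7]
grip_width: 0.0439
```

>>> arm_command --pt "0 0 0.2" --pt "0 0 0.1" --pt "0 0 0" --spin '[0, 0, 0]' --fingers '[3.5, 3.5, 3.5]'

```text
clock: 21.35
ee_pos: [0.5206, -0.3061, 0.0399]
orientation: [[-0.975, -0.222, 0.002], [-0.222, 0.975, -0.001], [-0.001, -0.002, -1.0]]
contact_force: [2.2, 0.3, 3.7]
grip_width: 0.044
```

Run:
```python
from h import *
plan([.5204,-.306,.05],102.9); print(np.round(manip.observe()["torque"],2))
im=manip.get_image("scene"); save(im,"s14.png",(180,190,280,290),6)
```

```text
t 21.35 at [ 0.5206 -0.3061  0.0399] yaw 102.85 w 0.044 F [2.2 0.3 3.7]
1 rows spin -0.05
[[0.01, 0.01, -1.01]]
[-0.06 -0.05 -0.01]
```

View pics/s14.png

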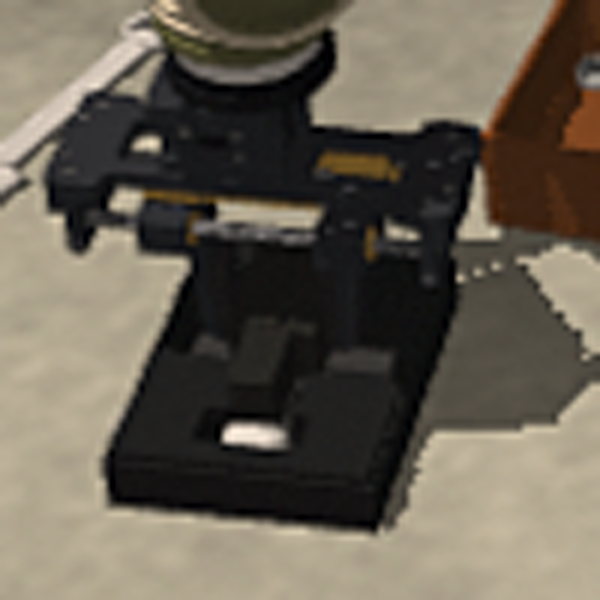

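>>> arm_command --pt "0 0 0.2" --pt "0 0 0.2" --pt "0 0 0.1" --pt "0 0 0" --spin '[0, 0, 0, 0]' --fingers '[3.5, 3.5, 3.5, 3.5]'

```text
clock: 21.73
ee_pos: [0.52, -0.3057, 0.0339]
orientation: [[-0.975, -0.222, -0.0], [-0.222, 0.975, 0.0], [-0.0, 0.0, -1.0]]
contact_force: [1.9, -0.6, -1.5]
grip_width: 0.0437
```

>>> arm_command --pt "0 0 0.2" --pt "0 0 0.2" --pt "0 0 0.1" --pt "0 0 0" --spin '[0, 0, 0, 0]' --fingers '[3.5, 3.5, 3.5, 3.5]'

```text
clock: 22.07
ee_pos: [0.5199, -0.3055, 0.0288]
orientation: [[-0.975, -0.222, -0.001], [-0.222, 0.975, 0.0], [0.0, 0.001, -1.0]]
contact_force: [3.0, 0.2, -2.2]
grip_width: 0.0435
```

>>> arm_command --pt "0 0 0.1" --pt "0 0 0.1" --pt "0 0 0.1" --pt "0 0 0" --spin '[0, 0, 0, 0]' --fingers '[3.5, 3.5, 3.5, 3.5]'

```text
clock: 22.4
ee_pos: [0.5197, -0.3058, 0.0268]
orientation: [[-0.975, -0.223, -0.001], [-0.223, 0.975, -0.0], [0.001, 0.0, -1.0]]
contact_force: [-2.2, 1.2, 6.3]
grip_width: 0.0439
```

Contact with the floor is starting. I'll press a little more, then release and press from above with closed fingertips.

>>> arm_command --pt "0 0 0.05" --pt "0 0 0" --spin '[0, 0]' --fingers '[3.5, 3.5]'

```text
clock: 22.57
ee_pos: [0.5197, -0.3059, 0.0265]
orientation: [[-0.975, -0.223, -0.001], [-0.223, 0.975, -0.0], [0.001, 0.0, -1.0]]
contact_force: [-3.8, 1.9, 7.8]
grip_width: 0.0438
```

>>> arm_command --pt "0 0 -0.1" --pt "0 0 0" --pt "0 0 0" --pt "0 0 -2.0" --pt "0 0 -3.0" --pt "0 0 0" --pt "0 0 0" --pt "0 0 0" --spin '[0, 0, 0, 0, 0, 0, 0, 0]' --fingers '[5.4, 5.4, 5.4, 5.4, 5.4, 0, 0, 0]'

```text
clock: 23.23
ee_pos: [0.5196, -0.3054, 0.076]
orientation: [[-0.975, -0.222, -0.001], [-0.222, 0.975, 0.001], [0.001, 0.001, -1.0]]
contact_force: [0.2, 0.3, -0.8]
grip_width: 0.0363
```

Run:
```python
from h import *
plan([.529,-.3035,.05],102.9)
im=manip.get_image("scene"); save(im,"s15.png",(180,190,280,290),6)
c=cloud(im)
# heights along brake axis
X=np.array([.9748,.2232]);Y=np.array([-.2232,.9748]);c0=np.array([.5304,-.3035])
r=c[...,:2]-c0; xx=r@X; yy=r@Y; z=c[...,2]
for a,b in [(-45,-30),(-30,-15),(-15,0),(0,12),(12,24),(24,36),(36,47)]:
    m=(xx>a/1e3)&(xx<b/1e3)&(abs(yy)<.009)&(z<.07); print(a,m.sum(),np.round(np.median(z[m]),4) if m.any() else "")
m=(abs(yy)<.055)&(abs(yy)>.035)&(xx>.03)&(xx<.07); print("ins top",np.median(z[m]))
```

```text
t 23.23 at [ 0.5196 -0.3054  0.076 ] yaw 102.85 w 0.0363 F [ 0.2  0.3 -0.8]
1 rows spin -0.05
[[-0.95, -0.03, 2.6]]
-45 22 0.0413
-30 17 0.0426
-15 18 0.0427
0 17 0.0421
12 18 0.0421
24 16 0.042
36 22 0.0414
ins top 0.30427454508004054
```

View pics/s15.png

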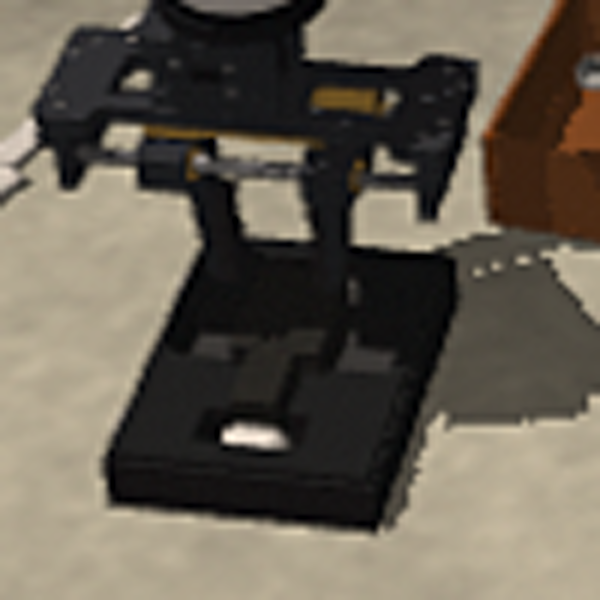

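>>> arm_command --pt "-0.7 0 0" --pt "0 0 0" --pt "0 0 1.0" --pt "0 0 0.9" --pt "0 0 0.4" --pt "0 0 0" --spin '[0, 0, 0, 0, 0, 0]' --fingers '[0, 0, 0, 0, 0, 0]'

```text
clock: 23.78
ee_pos: [0.5261, -0.3036, 0.0519]
orientation: [[-0.975, -0.222, -0.002], [-0.222, 0.975, 0.002], [0.002, 0.003, -1.0]]
contact_force: [0.4, 0.1, 0.1]
grip_width: 0.0004
```

>>> arm_command --pt "0 0 0.1" --pt "0 0 0.1" --pt "0 0 0" --spin '[0, 0, 0]' --fingers '[0, 0, 0]'

```text
clock: 24.03
ee_pos: [0.5269, -0.3042, 0.0519]
orientation: [[-0.975, -0.222, 0.0], [-0.222, 0.975, -0.0], [-0.0, -0.0, -1.0]]
contact_force: [-1.0, -0.1, 0.5]
grip_width: 0.0007
```

>>> arm_command --pt "0 0 0.1" --pt "0 0 0" --spin '[0, 0]' --fingers '[0, 0]'

```text
clock: 24.2
ee_pos: [0.5269, -0.3042, 0.051]
orientation: [[-0.975, -0.222, 0.0], [-0.222, 0.975, -0.0], [-0.0, -0.0, -1.0]]
contact_force: [-0.7, -0.1, 0.4]
grip_width: 0.0007
```

>>> arm_command --pt "0 0 0.1" --pt "0 0 0" --spin '[0, 0]' --fingers '[0, 0]'

```text
clock: 24.37
ee_pos: [0.5269, -0.3043, 0.0505]
orientation: [[-0.975, -0.222, 0.0], [-0.222, 0.975, -0.0], [-0.0, -0.0, -1.0]]
contact_force: [-2.4, 0.4, 4.7]
grip_width: 0.0002
```

>>> arm_command --pt "0 0 0.05" --pt "0 0 0" --spin '[0, 0]' --fingers '[0, 0]'

```text
clock: 24.53
ee_pos: [0.5269, -0.3043, 0.0504]
orientation: [[-0.975, -0.223, 0.0], [-0.223, 0.975, -0.001], [-0.0, -0.001, -1.0]]
contact_force: [-3.6, 1.7, 9.4]
grip_width: 0.0003
```

>>> arm_command --pt "0 0 0.07" --pt "0 0 0" --pt "0 0 0" --spin '[0, 0, 0]' --fingers '[0, 0, 0]'

```text
clock: 24.78
ee_pos: [0.5269, -0.3043, 0.0504]
orientation: [[-0.975, -0.223, 0.0], [-0.223, 0.975, -0.001], [-0.0, -0.001, -1.0]]
contact_force: [-4.5, 3.1, 14.6]
grip_width: 0.0004
```

>>> arm_command --pt "0 0 -2.0" --pt "0 0 -4.0" --pt "0 0 -3.5" --pt "0 0 0" --spin '[0, 0, 0, 0]' --fingers '[0, 2, 4, 4]'

```text
clock: 25.12
ee_pos: [0.529, -0.3058, 0.1508]
orientation: [[-0.975, -0.223, 0.009], [-0.223, 0.975, -0.008], [-0.007, -0.009, -1.0]]
contact_force: [-0.2, 0.3, 0.1]
grip_width: 0.0182
```

Run:
```python
from h import *
plan([.3995,.0601,.12],96.45)
```

```text
t 25.12 at [ 0.529  -0.3058  0.1508] yaw 102.86 w 0.0182 F [-0.2  0.3  0.1]
11 rows spin 0.58
[[0.41, 3.5, 0.28], [0.44, 3.5, 0.28], [0.48, 3.5, 0.28], [0.51, 3.49, 0.28], [0.55, 3.49, 0.28], [0.58, 3.48, 0.28], [0.62, 3.47, 0.28], [0.66, 3.47, 0.28], [0.69, 3.46, 0.28], [0.73, 3.45, 0.28], [0.76, 3.45, 0.28]]
```

>>> arm_command --pt "0.4 3.5 0" --pt "0.4 3.5 0" --pt "0.5 3.5 0" --pt "0.5 3.5 0" --pt "0.5 3.5 0" --pt "0.6 3.5 0" --pt "0.6 3.5 0" --pt "0.6 3.4 0" --spin '[0.6, 0.6, 0.6, 0.6, 0.6, 0.6, 0.6, 0.6]' --fingers '[4, 4, 4, 4, 4, 4, 4, 4]'

```text
clock: 25.78
ee_pos: [0.4336, -0.0361, 0.1436]
orientation: [[-0.99, -0.139, 0.0], [-0.139, 0.99, -0.0], [-0.0, -0.0, -1.0]]
contact_force: [0.3, 0.4, 0.1]
grip_width: 0.0399
```

>>> arm_command --pt "0.7 3.5 0.5" --pt "0.7 3.4 0.5" --pt "0.7 3.3 0.5" --pt "0 0 1.5" --pt "0 0 0" --pt "0 0 0" --spin '[0.6, 0.6, 0.4, 0, 0, 0]' --fingers '[4, 4, 4, 4, 4, 4]'

```text
clock: 26.28
ee_pos: [0.4004, 0.0607, 0.1136]
orientation: [[-0.994, -0.113, -0.001], [-0.113, 0.994, -0.0], [0.001, 0.0, -1.0]]
contact_force: [0.7, 1.0, 1.2]
grip_width: 0.04
```

Run:
```python
from h import *
plan([.3995,.0601,.033],96.45)
for n in ["top","scene"]:
    im=manip.get_image(n); save(im,n+"16.png")
    c=cloud(im)
    X=np.array([.9748,.2232]);Y=np.array([-.2232,.9748]);c0=np.array([.5304,-.3035])
    r=c[...,:2]-c0; xx=r@X; yy=r@Y; z=c[...,2]
    print([round(float(np.median(z[(xx>a/1e3)&(xx<(a+12)/1e3)&(abs(yy)<.009)])),4) for a in range(-45,40,12)])
    m=(abs(yy)<.055)&(abs(yy)>.035)&(xx>.03)&(xx<.07)&(z<.1); print("ins top",np.median(z[m]))
    if n=="top": save(im,"topin16.png",(380,210,480,310),6)
    print([(np.round(d["location"],3).tolist(),round(d["p"],2)) for d in manip.tip_of(im,"brake_mid")][:3])
```

```text
t 26.28 at [0.4004 0.0607 0.1136] yaw 96.48 w 0.04 F [0.7 1.  1.2]
3 rows spin 0.01
[[0.03, -0.02, 2.69], [0.03, -0.02, 2.69], [0.03, -0.02, 2.69]]
[0.0421, 0.0425, 0.043, 0.0419, 0.0423, 0.0407, 0.0409, 0.0406]
ins top 0.032168712083530004
[([0.531, -0.303, 0.028], 0.68)]
[0.0415, 0.041, 0.0413, 0.0414, 0.0411, 0.0423, 0.0421, 0.0393]
ins top 0.03148018750878734
[([0.753, -0.178, -0.002], 0.74), ([0.532, -0.303, 0.03], 0.73)]
```

View pics/topin16.png

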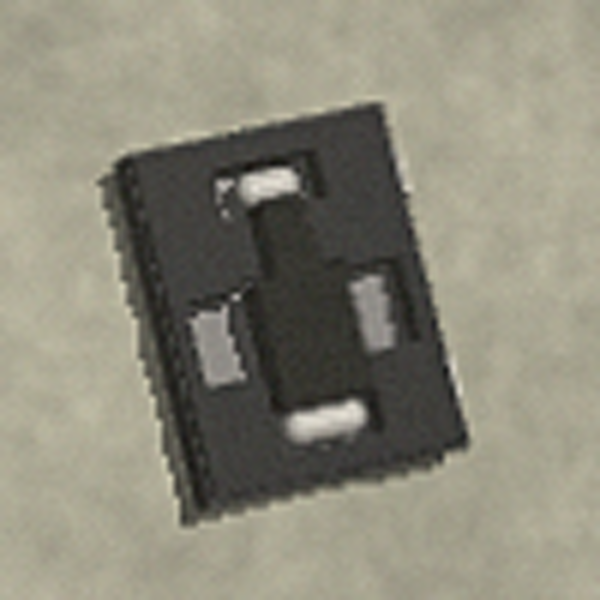

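View pics/scene16.png

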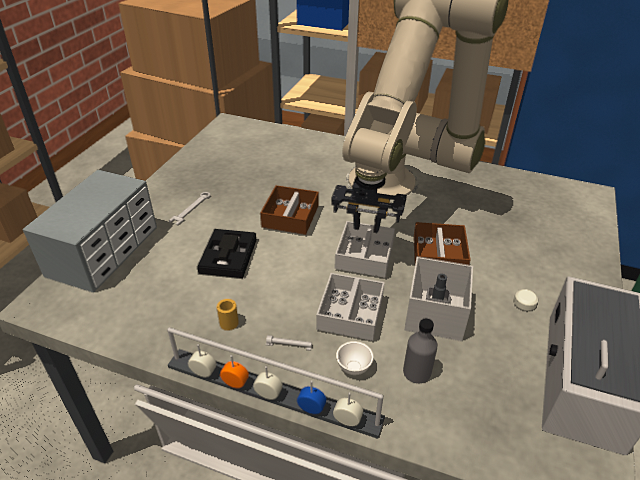

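>>> arm_command --pt "0 0 3.0" --pt "0 0 3.0" --pt "0 0 1.5" --pt "0 0 0.4" --pt "0 0 0" --spin '[0, 0, 0, 0, 0]' --fingers '[4, 4, 4, 4, 4]'

```text
clock: 26.9
ee_pos: [0.4004, 0.0604, 0.0343]
orientation: [[-0.994, -0.111, -0.001], [-0.111, 0.994, 0.0], [0.001, 0.0, -1.0]]
contact_force: [-0.5, 0.7, 0.2]
grip_width: 0.0403
```

>>> arm_command --pt "0 0 0" --pt "0 0 0" --pt "0 0 0" --pt "0 0 0" --pt "0 0 0" --spin '[0, 0, 0, 0, 0]' --fingers '[0.5, 0.5, 0.5, 0.5, 0.5]'

```text
clock: 27.32
ee_pos: [0.4008, 0.0607, 0.0352]
orientation: [[-0.994, -0.112, 0.001], [-0.112, 0.994, -0.0], [-0.001, -0.0, -1.0]]
contact_force: [-0.8, -0.8, 5.6]
grip_width: 0.0116
```

>>> arm_command --pt "0 0 -1.0" --pt "0 0 -3.0" --pt "0 0 -4.0" --pt "0 0 -4.0" --pt "0 0 -3.5" --pt "0 0 0" --spin '[0, 0, 0, 0, 0, 0]' --fingers '[0.5, 0.5, 0.5, 0.5, 0.5, 0.5]'

```text
clock: 27.82
ee_pos: [0.4026, 0.0606, 0.1952]
orientation: [[-0.994, -0.113, 0.01], [-0.113, 0.994, -0.001], [-0.01, -0.003, -1.0]]
contact_force: [2.5, -1.0, -4.6]
grip_width: 0.0119
```

Run:
```python
from h import *
plan([.541,.2907,.19],96.45)
for n in ["top","scene"]:
    im=manip.get_image(n); save(im,n+"17.png")
    c=cloud(im)
    m=(c[...,2]>0.109)&(c[...,2]<0.120)&(abs(c[...,0]-.54)<.10)&(abs(c[...,1]-.29)<.10)
    p=c[m]; print(n,len(p), np.median(p[:,2]),cv2.minAreaRect((p[:,:2]*1000).astype(np.float32)))
```

```text
t 27.82 at [0.4026 0.0606 0.1952] yaw 96.47 w 0.0119 F [ 2.5 -1.  -4.6]
8 rows spin 0.0
[[-2.04, 2.66, 0.07], [-2.04, 2.66, 0.07], [-2.04, 2.66, 0.07], [-2.04, 2.66, 0.07], [-2.04, 2.66, 0.07], [-2.04, 2.66, 0.07], [-2.04, 2.66, 0.07], [-2.04, 2.66, 0.07]]
top 413 0.11349584536615254 ((539.920654296875, 288.677978515625), (152.37701416015625, 142.50680541992188), 6.589632511138916)
scene 470 0.11337115009948756 ((538.9134521484375, 294.17047119140625), (160.56265258789062, 140.97486877441406), 6.4514031410217285)
```

View pics/scene17.png

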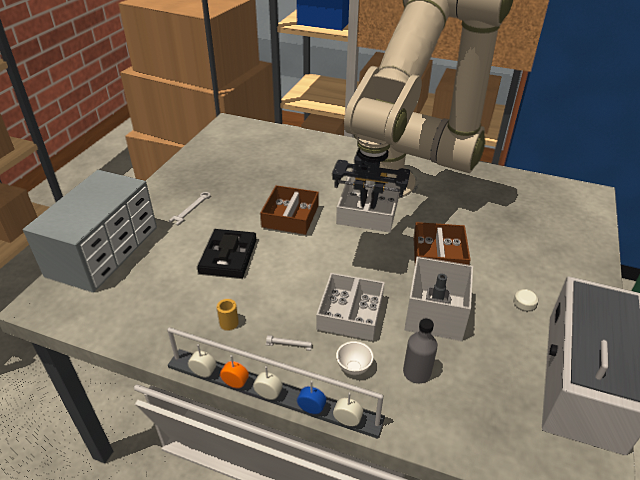

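>>> arm_command --pt "-2.0 2.6 0" --pt "-2.1 2.7 0" --pt "-2.1 2.7 0" --pt "-2.1 2.7 0" --pt "-2.1 2.7 0" --pt "-2.1 2.7 0" --pt "-2.1 2.7 0" --pt "-1.9 2.5 0" --spin '[0, 0, 0, 0, 0, 0, 0, 0]' --fingers '[0.5, 0.5, 0.5, 0.5, 0.5, 0.5, 0.5, 0.5]'

```text
clock: 28.58
ee_pos: [0.5401, 0.2925, 0.186]
orientation: [[-0.994, -0.113, -0.005], [-0.113, 0.994, -0.002], [0.005, -0.001, -1.0]]
contact_force: [-0.2, -0.1, -4.2]
grip_width: 0.0118
```

>>> arm_command --pt "0 0 1.5" --pt "0 0 1.0" --pt "0 0 0" --pt "0 0 0" --pt "0 0 0" --spin '[0, 0, 0, 0, 0]' --fingers '[0.5, 0.5, 0.5, 0.5, 0.5]'

```text
clock: 29.0
ee_pos: [0.5403, 0.2903, 0.1645]
orientation: [[-0.994, -0.111, -0.001], [-0.111, 0.994, -0.0], [0.001, -0.0, -1.0]]
contact_force: [-0.2, 0.1, -4.4]
grip_width: 0.012
```

Run:
```python
from h import *
plan([.5411,.2907,.155],96.45)
im=manip.get_image("scene"); save(im,"s18.png",(390,150,490,350),4)
```

```text
t 29.0 at [0.5403 0.2903 0.1645] yaw 96.4 w 0.012 F [-0.2  0.1 -4.4]
1 rows spin -0.05
[[-0.09, 0.03, 0.95]]
```

View pics/s18.png

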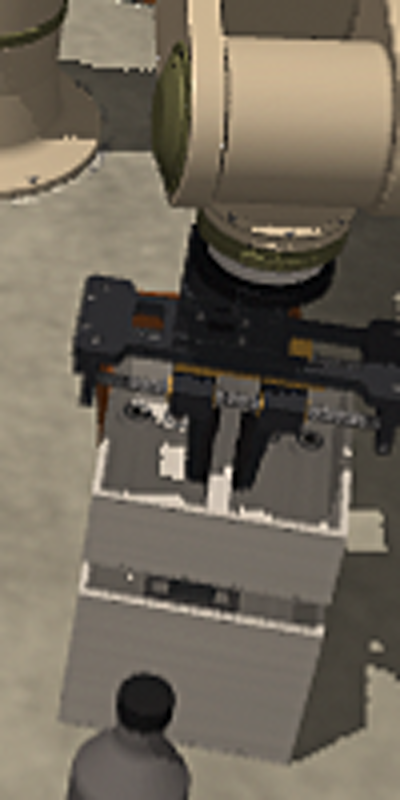

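>>> arm_command --pt "-0.05 0 1.0" --pt "0 0 0.5" --pt "0 0 0.3" --pt "0 0 0" --spin '[0, 0, 0, 0]' --fingers '[0.5, 0.5, 0.5, 0.5]'

```text
clock: 29.38
ee_pos: [0.5405, 0.2908, 0.1456]
orientation: [[-0.994, -0.112, -0.002], [-0.112, 0.994, -0.001], [0.002, -0.0, -1.0]]
contact_force: [-0.4, 1.0, -4.6]
grip_width: 0.0118
```

>>> arm_command --pt "0 0 0.2" --pt "0 0 0.1" --pt "0 0 0" --spin '[0, 0, 0]' --fingers '[0.5, 0.5, 0.5]'

```text
clock: 29.63
ee_pos: [0.5409, 0.291, 0.1435]
orientation: [[-0.994, -0.112, -0.0], [-0.112, 0.994, -0.0], [0.0, -0.0, -1.0]]
contact_force: [-0.7, -0.6, -4.3]
grip_width: 0.0118
```

>>> arm_command --pt "0 0 0.2" --pt "0 0 0.1" --pt "0 0 0" --spin '[0, 0, 0]' --fingers '[0.5, 0.5, 0.5]'

```text
clock: 29.88
ee_pos: [0.5411, 0.2911, 0.1413]
orientation: [[-0.994, -0.112, 0.001], [-0.112, 0.994, 0.0], [-0.001, 0.0, -1.0]]
contact_force: [-2.8, -0.9, 1.0]
grip_width: 0.012
```

>>> arm_command --pt "0 0 0.05" --pt "0 0 0" --pt "0 0 0" --pt "0 0 0" --pt "0 0 -2.0" --pt "0 0 -3.5" --pt "0 0 -3.0" --spin '[0, 0, 0, 0, 0, 0, 0]' --fingers '[0.5, 4, 4, 4, 4, 4, 4]'

```text
clock: 30.47
ee_pos: [0.5408, 0.291, 0.2263]
orientation: [[-0.994, -0.112, -0.0], [-0.112, 0.994, -0.0], [0.0, -0.0, -1.0]]
contact_force: [1.2, 0.3, 0.4]
grip_width: 0.0395
```

Run:
```python
from h import *
plan([.620,.0906,.15],96.45)
im=manip.get_image("scene"); save(im,"s19.png",(390,200,490,350),5)
c=cloud(im)
m=(c[...,2]>0.158)&(c[...,2]<0.182)&(abs(c[...,0]-.54)<.10)&(abs(c[...,1]-.29)<.10)
p=c[m]; print(len(p), np.median(p[:,2]),cv2.minAreaRect((p[:,:2]*1000).astype(np.float32)))
```

```text
t 30.47 at [0.5408 0.291  0.2263] yaw 96.44 w 0.0395 F [1.2 0.3 0.4]
7 rows spin -0.0
[[-0.8, -2.97, 1.09], [-0.8, -2.97, 1.09], [-0.8, -2.97, 1.09], [-0.8, -2.97, 1.09], [-0.8, -2.97, 1.09], [-0.8, -2.97, 1.09], [-0.8, -2.97, 1.09]]
685 0.16554915848523188 ((536.9605102539062, 293.3375549316406), (159.83364868164062, 141.05035400390625), 6.463796615600586)
```

View pics/s19.png

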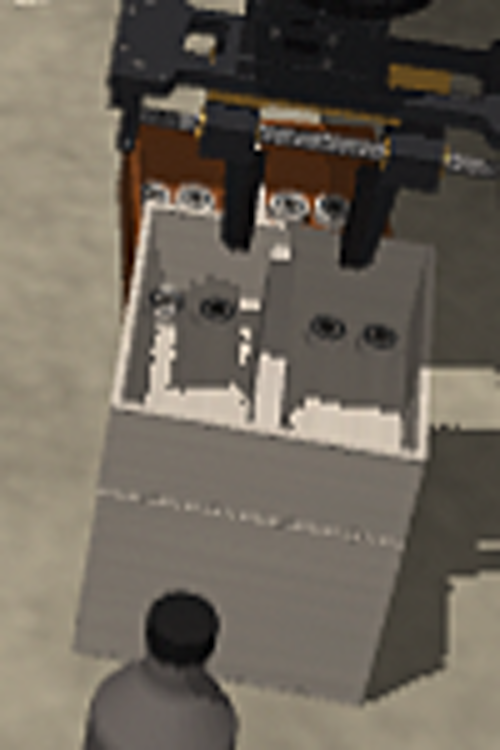

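>>> arm_command --pt "-0.8 -3.0 0" --pt "-0.8 -3.0 0" --pt "-0.8 -3.0 0.5" --pt "-0.8 -3.0 2.0" --pt "-0.8 -3.0 2.0" --pt "-0.8 -3.0 2.0" --pt "-0.8 -2.8 2.0" --pt "0 0 2.0" --spin '[0, 0, 0, 0, 0, 0, 0, 0]' --fingers '[4, 4, 4, 4, 4, 4, 4, 4]'

```text
clock: 31.18
ee_pos: [0.6216, 0.0859, 0.1189]
orientation: [[-0.994, -0.108, 0.001], [-0.108, 0.994, -0.001], [-0.001, -0.001, -1.0]]
contact_force: [0.3, -0.5, -1.0]
grip_width: 0.04
```

>>> arm_command --pt "0 0 0.8" --pt "0 0 0" --pt "0 0 0" --spin '[0, 0, 0]' --fingers '[4, 4, 4]'

```text
clock: 31.43
ee_pos: [0.62, 0.0914, 0.1127]
orientation: [[-0.994, -0.113, 0.0], [-0.113, 0.994, 0.0], [-0.0, 0.0, -1.0]]
contact_force: [-0.5, 0.4, 0.3]
grip_width: 0.0402
```

Run:
```python
from h import *
plan([.620,.0906,.038],96.45)
```

```text
t 31.43 at [0.62   0.0914 0.1127] yaw 96.51 w 0.0402 F [-0.5  0.4  0.3]
3 rows spin 0.02
[[0.0, -0.03, 2.49], [0.0, -0.03, 2.49], [0.0, -0.03, 2.49]]
```

>>> arm_command --pt "0 0 3.0" --pt "0 0 3.0" --pt "0 0 1.1" --pt "0 0 0.2" --pt "0 0 0" --spin '[0, 0, 0, 0, 0]' --fingers '[4, 4, 4, 4, 4]'

```text
clock: 31.85
ee_pos: [0.6204, 0.0911, 0.0403]
orientation: [[-0.994, -0.113, 0.001], [-0.113, 0.994, -0.0], [-0.001, -0.0, -1.0]]
contact_force: [-0.4, -0.0, 0.8]
grip_width: 0.04
```

>>> arm_command --pt "0 0 0" --pt "0 0 0" --pt "0 0 0" --pt "0 0 0" --pt "0 0 0" --spin '[0, 0, 0, 0, 0]' --fingers '[0.5, 0.5, 0.5, 0.5, 0.5]'

```text
clock: 32.27
ee_pos: [0.6203, 0.0907, 0.0398]
orientation: [[-0.994, -0.112, 0.001], [-0.112, 0.994, -0.0], [-0.001, -0.0, -1.0]]
contact_force: [-1.0, 0.1, 3.0]
grip_width: 0.0119
```

>>> arm_command --pt "0 0 -1.0" --pt "0 0 -3.0" --pt "0 0 -3.5" --pt "0 0 -3.5" --pt "0 0 -3.5" --pt "0 0 -3.5" --pt "0 0 -3.0" --pt "0 0 0" --spin '[0, 0, 0, 0, 0, 0, 0, 0]' --fingers '[0.5, 0.5, 0.5, 0.5, 0.5, 0.5, 0.5, 0.5]'

```text
clock: 32.93
ee_pos: [0.6213, 0.0907, 0.2562]
orientation: [[-0.994, -0.112, 0.011], [-0.112, 0.994, -0.0], [-0.01, -0.002, -1.0]]
contact_force: [1.2, 1.0, -3.2]
grip_width: 0.0117
```

>>> arm_command --pt "0.8 2.9 0" --pt "0.8 3.0 0" --pt "0.8 3.0 0" --pt "0.8 3.0 0" --pt "0.8 3.0 0" --pt "0.9 3.0 0" --pt "0.8 2.9 0" --pt "0 0 0" --spin '[0, 0, 0, 0, 0, 0, 0, 0]' --fingers '[0.5, 0.5, 0.5, 0.5, 0.5, 0.5, 0.5, 0.5]'

```text
clock: 33.6
ee_pos: [0.5371, 0.2952, 0.2477]
orientation: [[-0.993, -0.117, -0.003], [-0.117, 0.993, 0.001], [0.003, 0.001, -1.0]]
contact_force: [0.8, -0.9, -3.6]
grip_width: 0.0119
```

>>> arm_command --pt "0 0 1.0" --pt "0 0 0" --pt "0 0 0" --spin '[0, 0, 0]' --fingers '[0.5, 0.5, 0.5]'

```text
clock: 33.85
ee_pos: [0.5399, 0.2898, 0.2375]
orientation: [[-0.994, -0.111, -0.003], [-0.111, 0.994, -0.001], [0.003, -0.001, -1.0]]
contact_force: [-0.4, 0.5, -4.1]
grip_width: 0.0116
```

Run:
```python
from h import *
plan([.540,.2913,.20],96.45)
im=manip.get_image("scene"); save(im,"s20.png",(390,130,490,330),4)
```

```text
t 33.85 at [0.5399 0.2898 0.2375] yaw 96.38 w 0.0116 F [-0.4  0.5 -4.1]
2 rows spin -0.04
[[-0.01, 0.07, 1.87], [-0.01, 0.07, 1.87]]
```

View pics/s20.png

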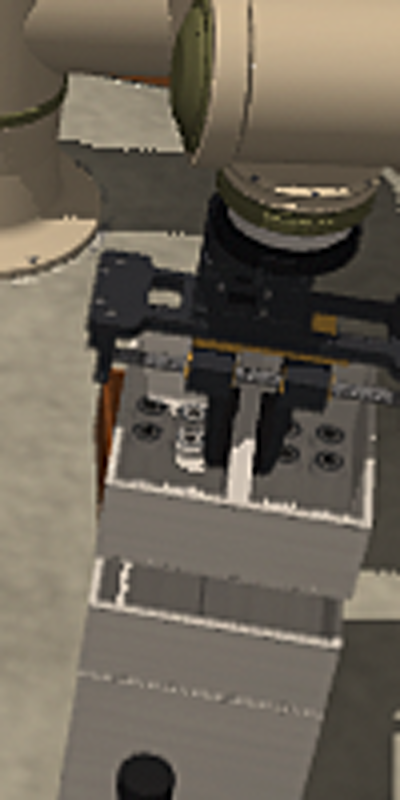

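Aligned with the lower tray. Lowering in stages.

>>> arm_command --pt "0 0.03 1.2" --pt "0 0 1.0" --pt "0 0 0.5" --pt "0 0 0" --spin '[0, 0, 0, 0]' --fingers '[0.5, 0.5, 0.5, 0.5]'

```text
clock: 34.23
ee_pos: [0.5396, 0.2906, 0.2105]
orientation: [[-0.994, -0.112, -0.003], [-0.112, 0.994, -0.001], [0.003, -0.001, -1.0]]
contact_force: [0.2, -0.4, -2.9]
grip_width: 0.0115
```

>>> arm_command --pt "0 0 0.3" --pt "0 0 0.2" --pt "0 0 0" --spin '[0, 0, 0]' --fingers '[0.5, 0.5, 0.5]'

```text
clock: 34.48
ee_pos: [0.5399, 0.2912, 0.207]
orientation: [[-0.994, -0.112, -0.0], [-0.112, 0.994, -0.0], [0.0, -0.0, -1.0]]
contact_force: [0.6, 0.3, -4.4]
grip_width: 0.0118
```

>>> arm_command --pt "0 0 0.3" --pt "0 0 0.2" --pt "0 0 0" --spin '[0, 0, 0]' --fingers '[0.5, 0.5, 0.5]'

```text
clock: 34.73
ee_pos: [0.5398, 0.2912, 0.2017]
orientation: [[-0.994, -0.112, -0.001], [-0.112, 0.994, -0.0], [0.001, -0.0, -1.0]]
contact_force: [-1.1, -1.1, -3.5]
grip_width: 0.0121
```

>>> arm_command --pt "0 0 0.1" --pt "0 0 0" --spin '[0, 0]' --fingers '[0.5, 0.5]'

```text
clock: 34.9
ee_pos: [0.5399, 0.2912, 0.201]
orientation: [[-0.994, -0.112, -0.0], [-0.112, 0.994, -0.0], [0.0, -0.0, -1.0]]
contact_force: [-0.0, 0.4, -3.7]
grip_width: 0.0118
```

>>> arm_command --pt "0 0 0.1" --pt "0 0 0.05" --pt "0 0 0" --spin '[0, 0, 0]' --fingers '[0.5, 0.5, 0.5]'

```text
clock: 35.15
ee_pos: [0.54, 0.2912, 0.1998]
orientation: [[-0.994, -0.112, 0.0], [-0.112, 0.994, 0.0], [-0.0, 0.0, -1.0]]
contact_force: [-0.7, -1.2, -2.3]
grip_width: 0.0116
```

>>> arm_command --pt "0 0 0.1" --pt "0 0 0" --spin '[0, 0]' --fingers '[0.5, 0.5]'

```text
clock: 35.32
ee_pos: [0.54, 0.2913, 0.1998]
orientation: [[-0.994, -0.112, 0.001], [-0.112, 0.994, 0.0], [-0.001, 0.0, -1.0]]
contact_force: [-3.9, -0.5, 4.5]
grip_width: 0.0117
```

Seated. I'll release, back off and check everything.

>>> arm_command --pt "0 0 0" --pt "0 0 0" --pt "0 0 0" --pt "0 0 -2.0" --pt "0 0 -3.5" --pt "0 0 -3.5" --spin '[0, 0, 0, 0, 0, 0]' --fingers '[4, 4, 4, 4, 4, 4]'

```text
clock: 35.82
ee_pos: [0.5395, 0.2911, 0.2891]
orientation: [[-0.994, -0.112, -0.002], [-0.112, 0.994, -0.001], [0.002, -0.0, -1.0]]
contact_force: [-0.3, -0.0, 0.1]
grip_width: 0.0402
```

>>> arm_command --pt "3.0 -2.5 0" --pt "3.0 -2.5 0" --pt "3.0 -2.5 0" --pt "3.0 -2.5 0" --pt "3.0 -2.5 0" --pt "2.0 -2.5 0" --pt "0 0 0" --spin '[0, 0, 0, 0, 0, 0, 0]' --fingers '[4, 4, 4, 4, 4, 4, 4]'

```text
clock: 36.4
ee_pos: [0.3857, 0.1206, 0.2891]
orientation: [[-0.994, -0.11, 0.001], [-0.11, 0.994, -0.001], [-0.001, -0.001, -1.0]]
contact_force: [1.2, 0.3, 0.9]
grip_width: 0.0402
```

Run:
```python
from h import *
for n in ["top","scene"]:
    im=manip.get_image(n); save(im,n+"21.png")
    c=cloud(im)
    for lo,hi in [(.212,.235)]:
        m=(c[...,2]>lo)&(c[...,2]<hi)&(abs(c[...,0]-.54)<.1)&(abs(c[...,1]-.29)<.1)
        p=c[m]; print(n,len(p), np.median(p[:,2]),cv2.minAreaRect((p[:,:2]*1000).astype(np.float32)))
        A=np.c_[p[:,:2]-p[:,:2].mean(0),np.ones(len(p))]; k=abs(p[:,2]-np.median(p[:,2]))<.006
        print("slope",np.linalg.lstsq(A[k],p[k,2],rcond=None)[0])
    X=np.array([.9748,.2232]);Y=np.array([-.2232,.9748]);c0=np.array([.5304,-.3035])
    r=c[...,:2]-c0; xx=r@X; yy=r@Y; z=c[...,2]
    print([round(float(np.median(z[(xx>a/1e3)&(xx<(a+12)/1e3)&(abs(yy)<.009)])),4) for a in range(-45,40,12)])
    if n=="scene": save(im,"s21c.png",(390,200,490,350),5)
    for q in ["ramekin","sleeve","kingpin","wheel","degreaser","wrench"]:
        print(q,[(np.round(d["location"],3).tolist(),round(d["p"],2)) for d in manip.tip_of(im,q)][:1])
print(manip.observe()["clock"])
```

```text
top 982 0.22137383133475008 ((540.7308349609375, 287.85595703125), (152.8241424560547, 140.94839477539062), 6.685048580169678)
slope [-0.00034618  0.00044125  0.22153824]
[0.0428, 0.0427, 0.0418, 0.0424, 0.0416, 0.0405, 0.0415, 0.041]
ramekin [([0.772, 0.146, 0.004], 0.64)]
sleeve [([0.755, -0.182, -0.001], 0.89)]
kingpin [([0.772, -0.06, 0.004], 0.63)]
wheel [([0.421, 0.502, -0.004], 0.83)]
degreaser [([0.738, 0.288, 0.003], 0.71)]
wrench [([0.367, -0.52, -0.0], 0.88)]
scene 960 0.22122908214856507 ((539.634521484375, 293.99114990234375), (158.7794952392578, 141.2016143798828), 6.283339977264404)
slope [-0.00278646  0.00044951  0.22118412]
[0.0408, 0.0424, 0.0422, 0.0424, 0.0417, 0.0414, 0.0413, 0.0375]
ramekin [([0.775, 0.148, 0.0], 0.59)]
sleeve [([0.752, -0.184, -0.001], 0.62)]
kingpin [([0.77, -0.056, -0.004], 0.84)]
wheel [([0.422, 0.5, 0.0], 0.65)]
degreaser [([0.738, 0.285, 0.003], 0.64)]
wrench [([0.369, -0.517, -0.002], 0.71)]
37.1
```

View pics/s21c.png

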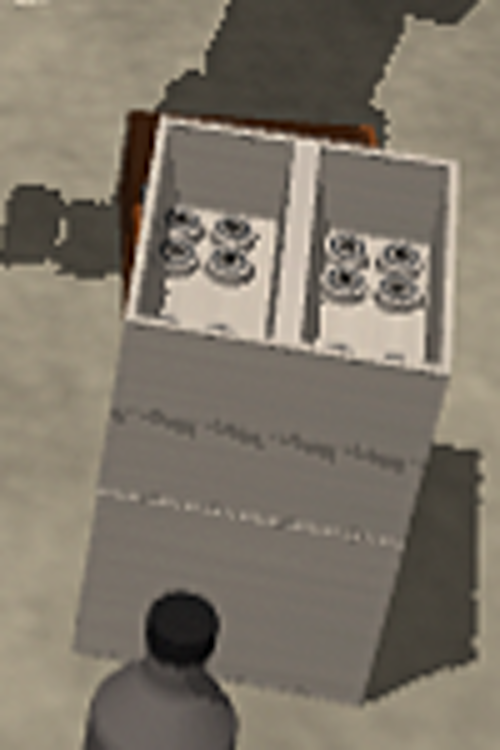

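View pics/top21.png

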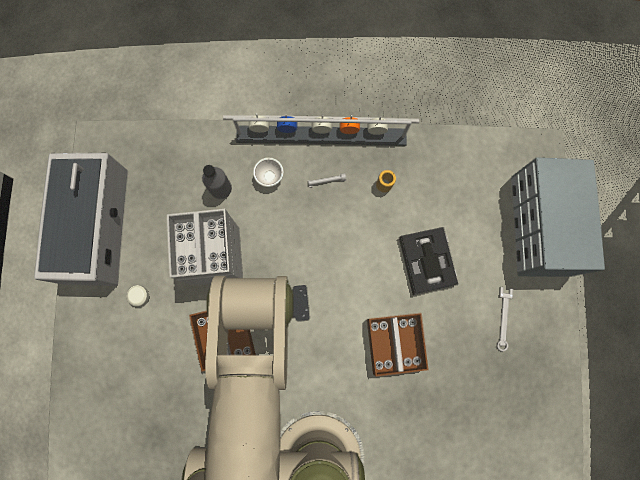

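```bash
python3 -c "
from rig import manip
print(manip.close_job())"
```

```text
the job is handed in; nothing more can be done
None
```

The brake is home in its cutout, both trays are back on the tote in their original order, and I handed the job in at about 37 s of the 72 s allowed. It gave no verdict.

**What I did:**
1. I lifted off the top tray, then the lower tray, and set both upright on the slab.
2. I took the brake out by its stem, stood it on the slab and toppled it onto a broad face.
3. I gripped it flat, lowered it into the cutout and pressed on top with closed fingertips at about 15 N.
4. I put the lower tray back on the tote, then the top tray.

**Last checks:**
- **Brake:** the middle of its top face is level at 41–43 mm, against 42 mm when home. It stood about 10 mm above the insert's top when I checked after pressing. The scene camera read 37.5 mm at the tip of the stem, where the top camera read 41 mm; I put that down to an edge pixel.
- **Tray stack:** the top rim reads 221 mm, the same as at the start, with no measurable tilt in the top camera. The seams look closed and the position is within about 1 mm of the start.
- **Everything else:** the bystanders read within about 4 mm of their first positions, which is the networks' accuracy. I saw the socket in its pocket just before the trays went back, and cannot see it now.
- **Disagreement between cameras:** the two differ by about 5 mm in y. I went by the difference between brake and cutout positions within each camera, which agreed to about 1 mm.
- **Forces:** the highest I read was about 30 N, when setting the lower tray down on the slab.

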